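# Set up an operator position: keypad up its sloped dock, screen turned and leaned back

### The job

Make the operator position ready: push the blue keypad module up the sloped dock, sliding on the deck and never lifted off it, and leave it resting squared up against the yellow stop at the top. Then turn the small screen so that it faces straight out over the front of its foot (the edge with the white mark, on the robot side) and lean it back 20 degrees from upright. Leave the flask, the green carton and the mouse where they are.

Things in the scene. Friction and masses are not known exactly. Their poses are not given: they have to be found in the camera images.
- deck: Sloped aluminium deck of the fixed dock, 0.14 rad (8 deg) to the level. Origin at the middle of its clear surface (35 mm above the table); x up the slope, y across, z out of the deck. Face of the yellow top stop at x = 165 mm (15 thick, 110 wide, 24 high); lower end of the deck at x = -165 mm. Black side rails 110 mm apart, 9 mm high. Either side of the table, yawed.
- module: Loose blue keypad module, a box 100 mm (x) by 66 mm (y) by 32 mm high, 0.3 to 0.65 kg, grey keys and a green window on top. Origin at the centre of its underside; +x end (green window) goes to the stop; z out of its top. Starts on the lower half of the deck, slightly askew and off centre; friction stops it sliding down. Pushing it up takes 2 to 10 N.
- module_front (a point): Middle of the lower edge of the module's front (+x) face, the face that goes against the stop: in the module's frame 50 mm ahead of its origin.
- module_back (a point): Middle of the module's rear (-x) face, the face to push on: in the module's frame 50 mm behind its origin and 16 mm above the underside.
- stand: Fixed steel foot of the screen, a plate 130 mm (x) by 120 mm (y) by 12 mm thick with a post in its middle. Origin on the table at the middle of the foot; its -x side is the front, with a short white mark; z up. It stands on the other side of the robot's centre line from the dock, also yawed.
- hinge (a point): Point 150 mm above the middle of the foot where the upright swivel axis and the level tilt axis cross.
- tab (a point): Orange grip tab standing up from the screen's top edge, 10 mm thick (front to back), 44 mm wide. This point: 80 mm from the hinge point along the screen's own up direction; the tab shows from 50 to 95 mm and is centred on the swivel axis when upright. The screen is 150 mm wide, 100 tall, 14 thick; its middle is 20 mm in front of the hinge point.
- swivel (a joint): Turn of the screen about the upright axis, rad: 0 when it faces straight out over the front of its foot (-x of the foot), positive counter-clockwise seen from above; range -1.0 to 1.0. A friction joint (0.12 N m) that stays where it is left.
- tilt (a joint): Lean of the screen, rad: 0 upright, positive leaned back (top edge towards the rear, +x of the foot when the swivel is 0); range -0.4 to 0.8; 20 degrees is 0.35. A friction joint (0.18 N m) that stays where it is left.
- flask: Bystander: upright grey flask, 60 mm across, 190 mm tall, with black cap. Origin at the centre of its underside.
- carton: Bystander: flat green carton, 130 mm (x) by 55 mm (y) by 25 mm high. Origin at the centre of its underside.
- mouse: Bystander: black computer mouse, 100 mm (x) by 58 mm (y) by 24 mm high. Origin at the centre of its underside.
Not all that is in view belongs to the job. Leave any purple look-alike of the stand alone.

How it is judged:
By the outcome, as a careful person would: the job done as asked, in the order asked, and still so for the second after the job is handed in, with the robot touching nothing.
It also fails if it takes over 59 s, if anything falls off the work surface, if the arm or the gripper's body presses on something with over 40 N, if the wrist force passes 120 N, or if a joint passes its speed limit or range.

### The arm

A 6-joint arm with a two-finger parallel gripper is mounted at the origin on the work surface. World frame = base frame: x ahead of the robot, y to its left, z up, the work surface at z = 0. Lengths are in mm, angles in rad, forces in N, time in s.
With the tool pointing down it reaches from about 300 to 775 mm from the base axis. Payload 14.6 kg.
Tool frame: the origin (TCP) lies midway between the tips of the shut fingers; the grasp point (between the pads) lies 19 mm behind it; y points along the fingers, x is the direction in which the jaws open and shut, and the axes are right-handed (so a half turn about y gives the same grasp; the last joint's range is limited). The gripper opens to 94 mm and grips with 3 to 60 N. Pads are 16 mm wide; open, the fingers measure 119 mm over their backs; the gripper's body (75 mm by 177 mm) begins 78 mm behind the grasp point.
Start: joints at [-1.24, 0.3, 1.521, -0, 1.321, -0.067], TCP at [213.057, -507.046, 168.846] pointing down, gripper open.
Joint ranges: [-3.03, 3.03], [-0.79, 2.21], [0.23, 2.52], [-1.04, 4.18], [0, 3.07], [-2.55, 2.55]. Speed limits (rad/s): [2.22, 2.22, 2.57, 3.14, 3.14, 3.14].

### API

Orientations are given as a rotation vector (axis times angle).
In Python, from workcell import robot, eyes, order gives the robot as it stands.
- The arm moves only by the tool carry_out, never from a script. Its argument "targets" is a list that holds one entry, the list of rows, each a list of 5 numbers: the closure, from -1 (fully open) to 1 (shut), then the shift along the tool's x, y, z in mm, then the turn about the tool's y in rad. In form: [[[claw, x, y, z, twist], ...]]. A call has 1 to 8 rows; each row is the pose to reach, as a shift and turn from the pose commanded when the call began, along the tool's axes at that moment; what a row does not reach only later rows make up. A row lasts 1/10 s, in which the tool goes at most 50 mm and 8.59 degrees, less where a joint would pass 70% of its speed; a pose out of reach is approached as far as the arm can. A call with a gripper value outside its range is refused whole. The fingers move at their own pace and stop on an object; the grip force is fixed at half the most. Time passes only in rows, so rows that repeat a pose let the fingers close. It gives the time, the measured TCP pose, the force and the opening at its end, in the units of the state.
- robot.read_state(): the state, without advancing time (a new reading comes with each control period).
- eyes.grab_frame(name): name is "scene" or "top" or "wrist"; returns a dict with "img" (400x640x3 uint8, red, green, blue), "mtx" (3x3 intrinsics, pixels), "cam_to_world" (4x4, takes a point from camera to world coordinates). Camera axes: x right, y up, looking along -z (the intrinsics and any distortion apply to the point x, -y, -z); pixel columns grow to the right and rows downward; lengths in mm; the calibration is good to about 2 mm. A picture is of the moment at which its call begins. There is no depth.
- order.hand_in(): hands the job in, once; it reports no verdict.
Trained networks look in the newest picture that a camera, given by its name, has taken for a name from the list of things; names that differ only in an ending like _2 or _b are one class to them, and where a whole thing is asked for, a point or a joint stands for the part that bears it (a point fixed in the world has none). Each returns a list of dicts, best first, with "confidence" (0 to 1); they miss things now and then, are a little off and sometimes report something else, mostly with a low value. They report only what shows in the picture. A call takes as long as a camera call. They do not tell look-alikes from the thing itself.
- eyes.masks_of(camera, thing): "mask" (400x640 bool, what is visible of it) and "at" ([column, row] in pixels, amid what is visible of it).
The state is a dict: "t": time; "joint_pos": joint angles; "dq": joint speeds; "tau": joint torques, N m; "position": TCP position; "tool_rot": TCP orientation; "wrist_force": force on the tool from outside, world axes, zero at the start; "moment": the same for the moment, N m; "width": finger opening in mm.
Only numpy, scipy, OpenCV 4.12 (cv2) and the standard library are available. Lean on these libraries where they do the work, as an engineer would, in place of code of your own. Each camera call takes 0.05 s, during which the arm holds its last target.

## Working session

There is one attempt and no reset: what is moved stays moved. The work goes in short steps, Python scripts to look and compute and a tool call to move; the robot and the scene stay as the last step left them, time stands still between calls to the robot, and variables do not carry over. Pictures are saved under pics/ and viewed, and the job is handed in when it is done.

Besides the shell and the picture viewer there is one more tool, called after ">>>" by a JSON object that holds its "api" and its "payload", one argument or row to a line. carry_out: Moves the arm, as the interface text tells. Its arguments: {"type":"object","properties":{"targets":{"type":"array"}},"required":["targets"]}

```bash
ls; mkdir -p pics; python3 - <<'E'
from workcell import robot, eyes, order
import cv2
s=robot.read_state(); print(s)
for n in ["scene","top","wrist"]:
    f=eyes.grab_frame(n); cv2.imwrite(f"pics/{n}0.png",f["img"][:,:,::-1]); print(n,f["mtx"],f["cam_to_world"])
E
```

```text
pics
{'t': 0.0, 'joint_pos': array([-1.23961310e+00,  3.00467434e-01,  1.52158612e+00, -1.25140986e-05,
        1.32070205e+00, -6.66276267e-02]), 'dq': array([-0.00031407,  0.00219721,  0.00044325,  0.00031169,  0.00031372,
        0.00034526]), 'tau': array([-6.75796782e-04, -5.31808412e+01, -3.52740920e+01,  7.08032283e-02,
        2.43821600e-02, -1.43544225e-04]), 'position': array([ 212.94989962, -506.76728834,  168.28623875]), 'tool_rot': array([-1.37082344,  0.91204035, -0.91050746]), 'wrist_force': array([0.43595087, 0.66771996, 0.68421548]), 'moment': array([-0.01301747, -0.02805225,  0.02157157]), 'width': 93.68555143080711}
scene [[431.4000129    0.         321.67991409]
 [  0.         431.4000129  197.24119554]
 [  0.           0.           1.        ]] [[ 8.98733032e-01 -3.59194745e-01  2.51511576e-01  8.40150785e+02]
 [ 4.38327745e-01  7.51813870e-01 -4.92589781e-01 -4.45907727e+02]
 [-1.21542312e-02  5.52951209e-01  8.33124982e-01  8.88168542e+02]
 [ 0.00000000e+00  0.00000000e+00  0.00000000e+00  1.00000000e+00]]
top [[439.2101822    0.         320.07611572]
 [  0.         439.2101822  203.3935737 ]
 [  0.           0.           1.        ]] [[-2.21609654e-02  9.87015034e-01 -1.59091840e-01  4.49131969e+02]
 [-9.99666947e-01 -1.97717304e-02  1.65853225e-02 -1.61367590e+01]
 [ 1.32244417e-02  1.59406401e-01  9.87124467e-01  1.16490716e+03]
 [ 0.00000000e+00  0.00000000e+00  0.00000000e+00  1.00000000e+00]]
wrist [[293.53312106   0.         315.05152771]
 [  0.         293.53312106 199.67091714]
 [  0.           0.           1.        ]] [[ 3.87129678e-01  8.89060342e-01  2.44340584e-01  2.83744259e+02]
 [-9.22023791e-01  3.73764012e-01  1.00859271e-01 -4.76518289e+02]
 [-1.65573862e-03 -2.64333449e-01  9.64429928e-01  3.83561407e+02]
 [ 0.00000000e+00  0.00000000e+00  0.00000000e+00  1.00000000e+00]]
```

View pics/scene0.png

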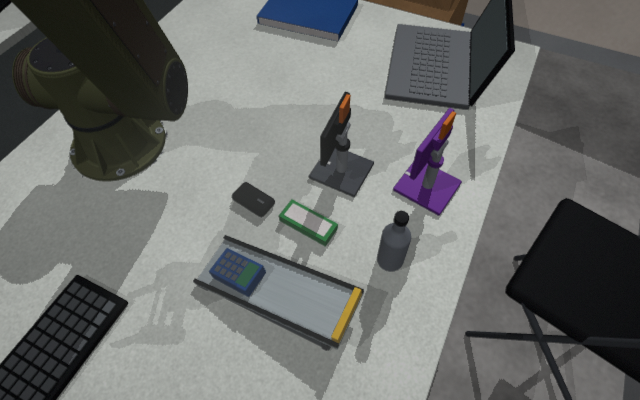

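View pics/top0.png

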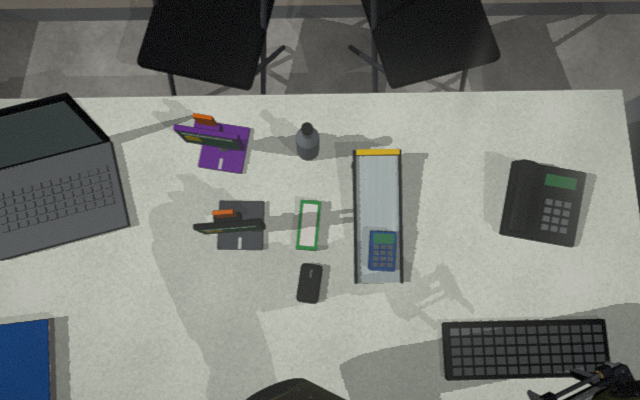

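View pics/wrist0.png

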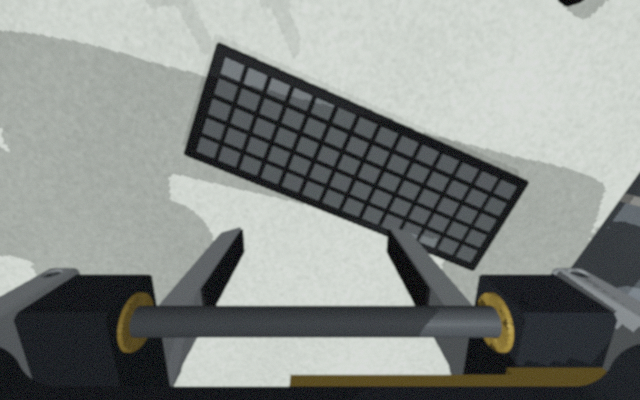

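```bash
cat > h.py <<'E'
import numpy as np, cv2
from scipy.spatial.transform import Rotation as R
def grab(eyes,n):
    f=eyes.grab_frame(n); return f
def proj(f,P):
    P=np.atleast_2d(P); T=np.linalg.inv(f["cam_to_world"]); c=P@T[:3,:3].T+T[:3,3]
    c=c*[1,-1,-1]; u=c@f["mtx"].T; return u[:,:2]/u[:,2:]
def unproj(f,uv,z):
    uv=np.atleast_2d(uv); d=np.c_[uv,np.ones(len(uv))]@np.linalg.inv(f["mtx"]).T*[1,-1,-1]
    M=f["cam_to_world"]; d=d@M[:3,:3].T; o=M[:3,3]; return o+d*((z-o[2])/d[:,2])[:,None]
E
python3 - <<'E'
from h import *
from workcell import robot, eyes, order
import pickle
out={}
for n in ["scene","top"]:
    f=eyes.grab_frame(n); out[n]=f; f["m"]={}
    for th in ["deck","module","stand","tab","flask","carton","mouse","swivel"]:
        r=eyes.masks_of(n,th); f["m"][th]=r
        print(n,th,[(round(x["confidence"],2),[int(v) for v in x["at"]],int(x["mask"].sum())) for x in r])
pickle.dump(out,open("f0.pkl","wb"))
t=out["top"]["img"][:,:,::-1]; s=out["scene"]["img"][:,:,::-1]
up=lambda i,k:cv2.resize(i,None,fx=k,fy=k,interpolation=cv2.INTER_CUBIC)
cv2.imwrite("pics/t_dock.png",up(t[140:295,335:425],3.8))
cv2.imwrite("pics/t_stand.png",up(t[180:270,180:280],6))
cv2.imwrite("pics/s_dock.png",up(s[225:350,180:375],4))
cv2.imwrite("pics/s_stand.png",up(s[85:205,290:390],5))
print(robot.read_state()['t'])
E
```

```text
scene deck [(0.83, [294, 296], 8251), (0.34, [251, 195], 840)]
scene module [(0.58, [237, 270], 1596)]
scene stand [(0.91, [430, 177], 3429), (0.66, [338, 159], 3040)]
scene tab [(0.65, [435, 144], 1200), (0.61, [338, 130], 1229)]
scene flask [(0.65, [392, 242], 1455), (0.65, [236, 273], 1597)]
scene carton [(0.72, [306, 222], 1439)]
scene mouse [(0.98, [251, 196], 841)]
scene swivel [(0.84, [435, 145], 1436), (0.76, [337, 131], 1299)]
top deck [(0.91, [376, 202], 5540), (0.52, [228, 224], 1129)]
top module []
top stand [(0.89, [241, 224], 2605), (0.82, [216, 141], 2811)]
top tab [(0.58, [207, 135], 1474)]
top flask [(0.83, [310, 142], 730)]
top carton [(0.92, [311, 226], 1103)]
top mouse [(0.72, [308, 280], 872)]
top swivel [(0.61, [210, 134], 1542), (0.57, [228, 223], 1045)]
1.05
```

View pics/t_dock.png

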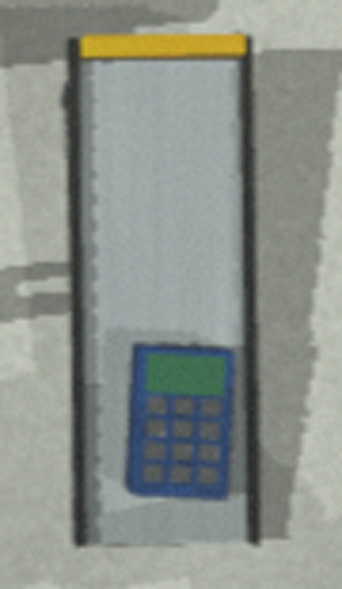

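View pics/t_stand.png

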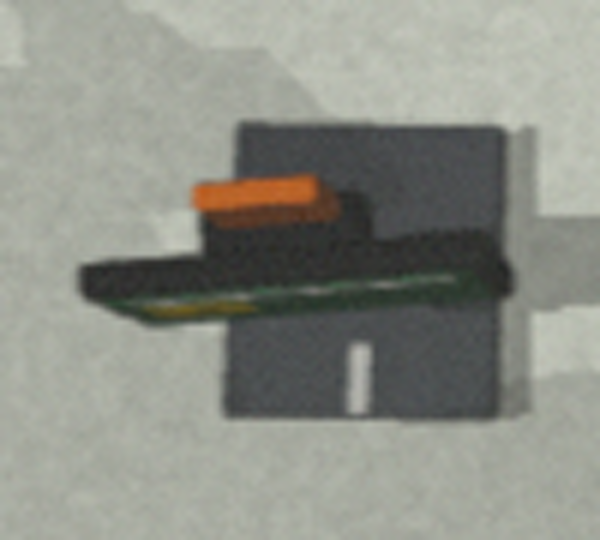

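View pics/s_dock.png

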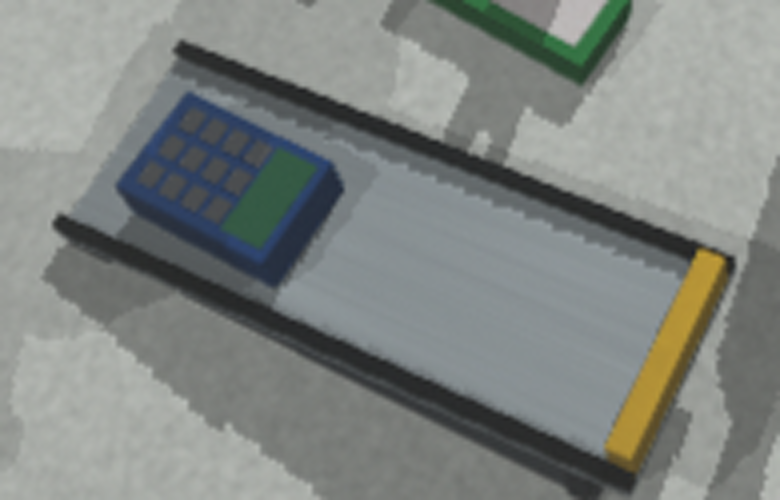

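View pics/s_stand.png

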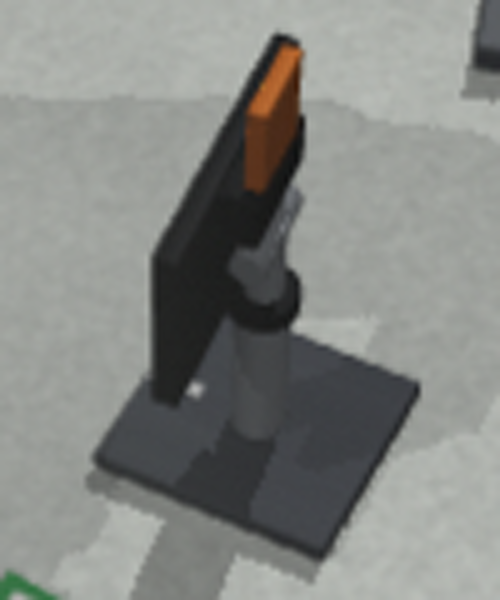

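```bash
cat > fit0.py <<'E'
from h import *
import pickle
from scipy.optimize import least_squares
F=pickle.load(open("f0.pkl","rb")); T,S=F["top"],F["scene"]
c=lambda uv,k,o:(np.array(uv,float)+.5)/k-.5+np.array(o)
td=lambda *u:c(u,3.8,(335,140)); ts=lambda *u:c(u,6,(180,180)); sd=lambda *u:c(u,4,(180,225)); ss=lambda *u:c(u,5,(290,85))
def deckT(x,y,yaw): return R.from_euler("ZY",[yaw,-.14]),np.array([x,y,35.])
# deck
obs=[(T,td((80,38),(248,37),(81,57),(247,57)),[(180,55,24),(180,-55,24),(165,55,24),(165,-55,24)]),
 (S,sd((697,250),(730,258),(608,455),(633,470)),[(165,55,24),(180,55,24),(165,-55,24),(180,-55,24)]),
 (T,td((79,545),(255,545)),[(-165,55+2.5,9),(-165,-55-2.5,9)])]
def fd(p):
    r,t=deckT(*p); return np.concatenate([(proj(f,r.apply(P)+t)-u).ravel() for f,u,P in obs])
s=least_squares(fd,[450,-130,0],x_scale=[10,10,.05]); print("deck",s.x.round(3)); print(s.fun.reshape(-1,2).round(1).tolist())
D=s.x; rd,tD=deckT(*D)
obm=[(T,td((135,345),(234,347),(228,499),(127,493)),[(50,33,32),(50,-33,32),(-50,-33,32),(-50,33,32)]),
 (S,sd((190,93),(335,165),(265,265),(118,187)),[(-50,33,32),(50,33,32),(50,-33,32),(-50,-33,32)]),
 (S,sd((343,187),(275,287)),[(50,33,0),(50,-33,0)])]
def fm(p):
    rz=R.from_euler("z",p[2]); return np.concatenate([(proj(f,rd.apply(rz.apply(P)+[p[0],p[1],0])+tD)-u).ravel() for f,u,P in obm])
s=least_squares(fm,[-90,0,0],x_scale=[10,10,.05]); print("module in deck",s.x.round(3)); print(s.fun.reshape(-1,2).round(1).tolist()); M=s.x
obs2=[(T,ts((238,124),(503,126),(498,416),(224,416)),[(65,60,12),(65,-60,12),(-65,-60,12),(-65,60,12)]),
 (S,ss((100,458),(320,555),(418,388)),[(-65,-60,12),(65,-60,12),(65,60,12)])]
def fs(p):
    rz=R.from_euler("z",p[2]); return np.concatenate([(proj(f,rz.apply(P)+[p[0],p[1],0])-u).ravel() for f,u,P in obs2])
s=least_squares(fs,[450,200,0],x_scale=[10,10,.05]); print("stand",s.x.round(3)); print(s.fun.reshape(-1,2).round(1).tolist()); St=s.x
oj=[(T,ts((193,186),(317,177)),[(5,22,95),(5,-22,95)]),(T,ts((200,210),(322,200)),[(-5,22,95),(-5,-22,95)]),
 (S,ss((300,50),(266,118)),[(5,22,95),(5,-22,95)]),
 (S,ss((155,255),),[(-27,-75,50)]),]
def fj(p):
    r=R.from_euler("ZY",[St[2]+p[0],p[1]]); return np.concatenate([(proj(f,r.apply(P)+[St[0],St[1],150])-u).ravel() for f,u,P in oj])
s=least_squares(fj,[0,0],x_scale=[.1,.1]); print("joints",s.x.round(3)); print(s.fun.reshape(-1,2).round(1).tolist())
for n,z,th in [("flask",95,"flask"),("carton",25,"carton"),("mouse",20,"mouse")]:
    print(n,unproj(T,T["m"][th][0]["at"],z).round(),unproj(S,S["m"][th][0]["at"],z).round())
b=lambda p:(rd.apply(np.atleast_2d(p))+tD).round(1)
rz=R.from_euler("z",M[2])
print("module back/front world",b(rz.apply([[-50,0,16],[50,0,0]])+[M[0],M[1],0]))
print("stop face",b([165,0,16]),"lower end",b([-165,0,16]))
r=R.from_euler("ZY",[St[2]+s.x[0],s.x[1]]); print("tab", (r.apply([0,0,80])+[St[0],St[1],150]).round(1))
E
python3 fit0.py
```

```text
deck [ 5.87702e+02 -1.83904e+02 -1.30000e-02]
[[1.2, -1.2], [0.0, -1.2], [1.0, -0.3], [0.3, -0.6], [1.0, -0.5], [-0.3, 0.3], [-1.3, -1.2], [-0.3, -1.6], [1.1, 0.3], [-0.5, -0.1]]
module in deck [-7.9823e+01 -7.7580e+00 -5.9000e-02]
[[0.7, -0.3], [0.8, 0.6], [0.5, 0.3], [0.9, 0.5], [-0.1, -1.4], [0.4, -1.3], [-0.6, -0.1], [-1.0, -0.4], [2.0, 0.3], [1.2, 1.0]]
stand [ 5.82820e+02  1.73864e+02 -3.10000e-02]
[[0.0, -0.3], [1.1, -0.2], [0.5, 0.6], [0.1, 0.1], [-1.6, -0.5], [1.1, -0.3], [1.5, -1.2]]
joints [0.106 0.003]
[[0.5, 0.1], [0.7, -0.4], [-0.4, 0.8], [0.2, 0.5], [0.9, -0.1], [0.6, 0.2], [-0.8, 1.1]]
flask [[779. -13.  95.]] [[782. -15.  95.]]
carton [[573. -13.  25.]] [[578. -14.  25.]]
mouse [[433.  -2.  20.]] [[424.  -4.  20.]]
module back/front world [[ 457.  -187.1   32.7]
 [ 558.  -194.2   30.8]]
stop face [[ 748.8 -185.9   73.9]] lower end [[ 422.1 -181.8   27.8]]
tab [583.  173.9 230. ]
```

```bash
cat >> h.py <<'E'
def tool(s):
    return R.from_rotvec(s["tool_rot"]).as_matrix(), np.array(s["position"])
def plan(s,pos,xdir_yaw):
    """shift in tool axes to reach pos, and twist options so tool x points along yaw (mod pi)"""
    A,p=tool(s); d=A.T@(np.array(pos)-p)
    x=A[:,0]; yaw=np.arctan2(x[1],x[0]); dy=(xdir_yaw-yaw+np.pi/2)%np.pi-np.pi/2
    tw=dy*np.sign(A[2,1])
    print("shift",d.round(1),"twist",round(tw,4),"yaw now",round(yaw,3)); return d,tw
E
python3 - <<'E'
from h import *
from workcell import robot
s=robot.read_state(); A,p=tool(s); print(A.round(3),p.round(1),s["t"])
plan(s,[425,-187,120],-.013+np.pi/2)
E
```

```text
[[ 0.387 -0.     0.922]
 [-0.922 -0.     0.387]
 [ 0.    -1.    -0.   ]] [ 213.  -507.1  168.8] 1.05
shift [-213.    48.8  319.4] twist 0.4108 yaw now -1.173
```

>>> {"api": "carry_out", "payload": {
  "targets": [
    [[0.25,-27,0,40,0.05],[0.25,-54,0,80,0.1],[0.25,-81,0,120,0.16],[0.25,-108,0,160,0.21],[0.25,-135,0,200,0.26],[0.25,-160,10,240,0.31],[0.25,-187,20,280,0.36],[0.25,-213,30,319,0.411]]
  ]
}}

```text
t: 1.85
position: [425.5, -185.3, 138.8]
tool_rot: [-1.202, 1.22, -1.221]
wrist_force: [1.3, -0.6, 0.1]
width: 36.1
```

```bash
python3 - <<'E'
from h import *
from workcell import robot,eyes
f=eyes.grab_frame("wrist"); cv2.imwrite("pics/w1.png",f["img"][:,:,::-1])
s=robot.read_state(); A,p=tool(s); print(A.round(3),p.round(1),s["t"],s["width"],s["wrist_force"].round(1))
plan(s,[425,-187,30],-.013+np.pi/2)
E
```

```text
[[-0.016 -0.     1.   ]
 [-1.     0.002 -0.016]
 [-0.002 -1.    -0.   ]] [ 427.5 -180.5  137.2] 1.9 35.665121774195775 [ 1.7  2.9 -1.1]
shift [  6.8 107.2  -2.3] twist -0.0033 yaw now -1.587
```

View pics/w1.png

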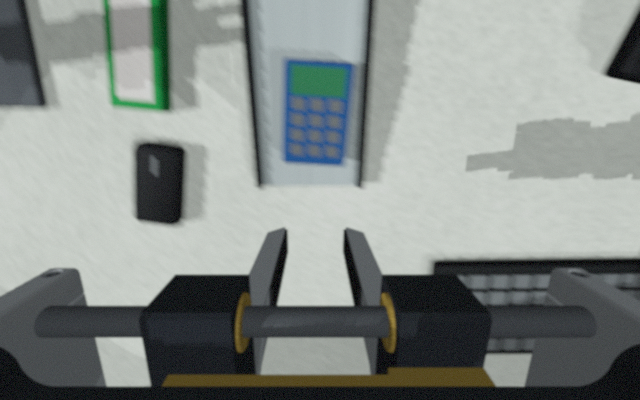

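>>> {"api": "carry_out", "payload": {
  "targets": [
    [[0.25,0,0,0,0],[0.25,0,0,0,0]]
  ]
}}

```text
t: 2.1
position: [424.6, -187.4, 139.0]
tool_rot: [-1.204, 1.218, -1.218]
wrist_force: [-0.9, -0.5, -0.1]
width: 35.1
```

```bash
python3 - <<'E'
from h import *
from workcell import robot,eyes
import pickle
f=eyes.grab_frame("wrist"); cv2.imwrite("pics/w2.png",cv2.resize(f["img"][0:200,230:390,::-1],None,fx=3,fy=3,interpolation=cv2.INTER_CUBIC))
f["m"]=eyes.masks_of("wrist","module"); print([(x["confidence"],x["at"]) for x in f["m"]])
pickle.dump(f,open("w2.pkl","wb"))
s=robot.read_state(); A,p=tool(s); print(A.round(3),p.round(1),s["t"],s["width"],s["wrist_force"].round(1))
E
```

```text
[]
[[-0.014  0.     1.   ]
 [-1.    -0.    -0.014]
 [ 0.    -1.     0.   ]] [ 424.3 -188.1  139.1] 2.2 35.1287177222154 [0.3 0.8 0.4]
```

View pics/w2.png

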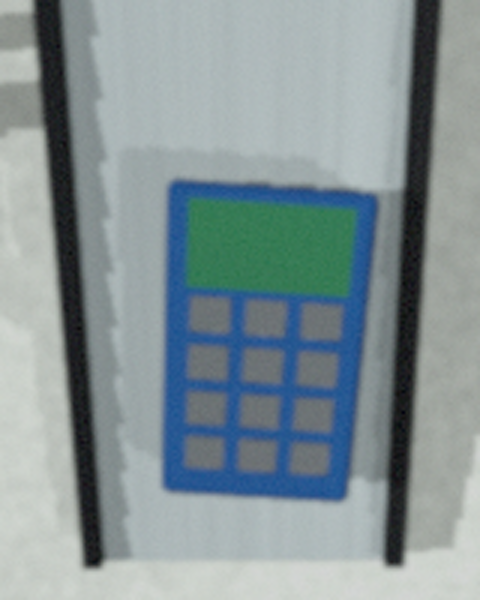

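```bash
cat > fit1.py <<'E'
import io,contextlib
with contextlib.redirect_stdout(io.StringIO()):
    exec(open("fit0.py").read())
W=pickle.load(open("w2.pkl","rb")); wd=lambda *u:c(u,3,(230,0))
ow=[(W,wd((103,562),(386,562),(65,100),(409,100)),None)]
obw=[(W,wd((170,182),(376,195),(345,499),(165,490)),[(50,33,32),(50,-33,32),(-50,-33,32),(-50,33,32)])]
def fall(p):
    r,t=deckT(*p[:3]); rz=R.from_euler("z",p[5]); o=[]
    for f,u,P in obs+[(W,wd((103,565),(386,565)),[(-165,55,9),(-165,-55,9)])]: o.append((proj(f,r.apply(P)+t)-u).ravel())
    for f,u,P in obm+obw: o.append((proj(f,r.apply(rz.apply(P)+[p[3],p[4],0])+t)-u).ravel())
    return np.concatenate(o)
s=least_squares(fall,[587,-184,-.013,-80,-8,-.06],x_scale=[10,10,.05,10,10,.05],loss="soft_l1"); print(s.x.round(3)); print(s.fun.reshape(-1,2).round(1).tolist())
p=s.x
r,t=deckT(*p[:3]); rz=R.from_euler("z",p[5])
print((r.apply(rz.apply([[-50,0,16],[-50,33,32],[-50,-33,32]])+[p[3],p[4],0])+t).round(1), (r.apply([[65,0,32],[65,0,0],[-165,0,0]])+t).round(1))
E
python3 fit1.py
```

```text
[ 5.88222e+02 -1.83915e+02 -1.20000e-02 -8.10030e+01 -7.22000e+00
 -6.00000e-02]
[[1.1, -1.4], [-0.0, -1.4], [0.9, -0.5], [0.3, -0.8], [1.3, -0.4], [-0.0, 0.4], [-1.0, -1.1], [0.0, -1.5], [1.2, 0.1], [-0.5, -0.3], [-0.0, 0.3], [0.0, 0.3], [0.6, 0.0], [0.6, 0.8], [0.2, 0.5], [0.7, 0.8], [-0.2, -1.7], [0.3, -1.6], [-0.7, -0.4], [-1.1, -0.7], [1.9, -0.0], [1.0, 0.7], [-1.3, -2.3], [2.2, -1.9], [1.4, 1.7], [-1.5, 1.0]]
[[ 456.3 -186.5   32.6]
 [ 456.5 -153.6   48.7]
 [ 451.7 -219.4   48.1]] [[ 648.1 -184.6   75.8]
 [ 652.6 -184.7   44.1]
 [ 424.8 -181.9   12. ]]
```

>>> {"api": "carry_out", "payload": {
  "targets": [
    [[0.25,2,40,0,0],[0.25,2,80,0,0],[0.25,2,105,0,0],[0.25,2,112,0,0],[0.25,2,112,0,0]]
  ]
}}

```text
t: 2.7
position: [424.2, -189.8, 26.8]
tool_rot: [-1.203, 1.221, -1.219]
wrist_force: [0.7, -1.0, 1.5]
width: 35.3
```

>>> {"api": "carry_out", "payload": {
  "targets": [
    [[0.25,0,-1,8,0],[0.25,0,-2,16,0],[0.25,0,-3.4,24,0],[0.25,0,-4.5,32,0],[0.25,0,-5.6,40,0],[0.25,0,-6.8,48,0],[0.25,0,-7.9,56,0]]
  ]
}}

```text
t: 3.4
position: [481.3, -189.8, 34.8]
tool_rot: [-1.203, 1.219, -1.219]
wrist_force: [-0.3, 0.8, -0.5]
width: 35.4
```

```bash
python3 - <<'E'
from h import *
from workcell import robot,eyes
f=eyes.grab_frame("wrist"); cv2.imwrite("pics/w3.png",f["img"][:,:,::-1])
s=robot.read_state(); A,p=tool(s); print(A.round(3),p.round(1),s["t"],s["width"],s["wrist_force"].round(1))
E
```

```text
[[-0.013  0.001  1.   ]
 [-1.    -0.    -0.013]
 [ 0.    -1.     0.001]] [ 482.3 -189.9   35.1] 3.45 35.27511447575474 [ 0.4  1.1 -0.5]
```

View pics/w3.png

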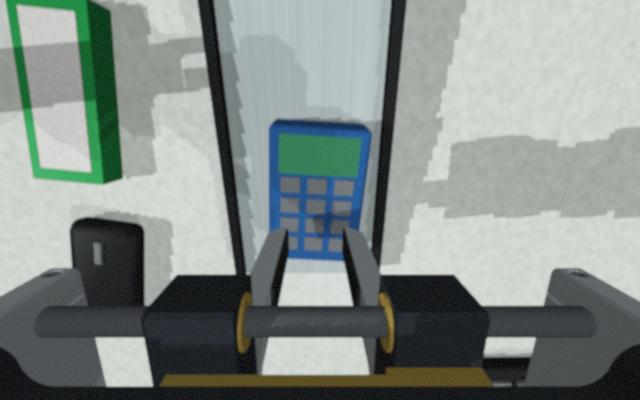

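```bash
python3 - <<'E'
from h import *
from workcell import robot,eyes
f=eyes.grab_frame("scene"); cv2.imwrite("pics/s3.png",cv2.resize(f["img"][200:350,150:380,::-1],None,fx=3.4,fy=3.4,interpolation=cv2.INTER_CUBIC))
E
```

```text
(no output)
```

View pics/s3.png

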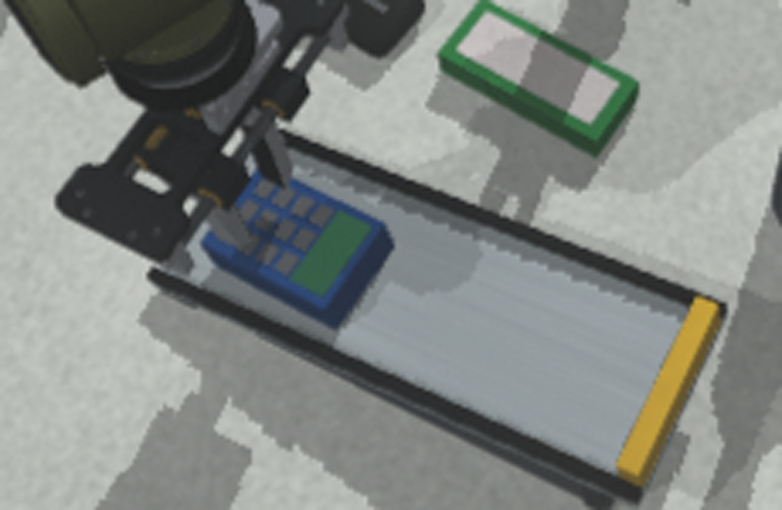

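```bash
python3 - <<'E'
from h import *
from workcell import robot,eyes
import pickle
s=robot.read_state(); A,p=tool(s)
f=eyes.grab_frame("scene");img=f["img"][:,:,::-1].copy()
g=eyes.grab_frame("wrist")
pickle.dump((f,g),open("s3.pkl","wb"))
pts=[p+A@[dx,0,dz] for dx in(-17.6,17.6) for dz in (-8,8)]
print(proj(f,pts).round(1), ((proj(f,pts)-[150,200])*3.4).round()); print(proj(g,pts).round())
print(p,s["wrist_force"],s["joint_pos"])
def mod(x,y,yaw):
    r=R.from_euler("ZY",[-.012,-.14]);rz=R.from_euler("z",yaw)
    P=np.array([(50,33,32),(50,-33,32),(-50,-33,32),(-50,33,32)]);return r.apply(rz.apply(P)+[x,y,0])+[588.2,-183.9,35]
for x in(-81,-75,-50,-40): print(x,((proj(f,mod(x,-7,-.0))-[150,200])*3.4).round().tolist(),proj(g,mod(x,-7,0)).round().tolist())
E
```

```text
[[230.2 259.1]
 [236.4 262.1]
 [221.  272.5]
 [227.3 275.7]] [[273. 201.]
 [294. 211.]
 [242. 247.]
 [263. 257.]]
[[294. 231.]
 [293. 211.]
 [339. 231.]
 [339. 211.]]
[ 481.49384405 -189.83567575   34.82837939] [ 0.13063083 -0.56047309  0.56593893] [-4.46345107e-01  3.83765732e-01  1.74737285e+00  3.68336147e-05
  1.01008223e+00  1.13726055e+00]
-81 [[387.0, 213.0], [329.0, 304.0], [197.0, 245.0], [256.0, 159.0]] [[263.0, 127.0], [369.0, 127.0], [360.0, 261.0], [272.0, 261.0]]
-75 [[395.0, 216.0], [338.0, 308.0], [204.0, 249.0], [264.0, 162.0]] [[262.0, 117.0], [370.0, 117.0], [360.0, 255.0], [272.0, 255.0]]
-50 [[429.0, 231.0], [373.0, 324.0], [237.0, 263.0], [296.0, 175.0]] [[259.0, 72.0], [373.0, 72.0], [362.0, 225.0], [270.0, 225.0]]
-40 [[443.0, 236.0], [387.0, 330.0], [250.0, 269.0], [309.0, 181.0]] [[258.0, 53.0], [374.0, 53.0], [363.0, 212.0], [269.0, 213.0]]
```

```bash
python3 - <<'E'
from h import *
import pickle
f,g=pickle.load(open("s3.pkl","rb"))
cv2.imwrite("pics/s4.png",cv2.resize(f["img"][230:305,190:280,::-1],None,fx=8,fy=8,interpolation=cv2.INTER_CUBIC))
cv2.imwrite("pics/w4.png",cv2.resize(g["img"][110:290,220:420,::-1],None,fx=3.3,fy=3.3,interpolation=cv2.INTER_CUBIC))
E
```

```text
(no output)
```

View pics/s4.png

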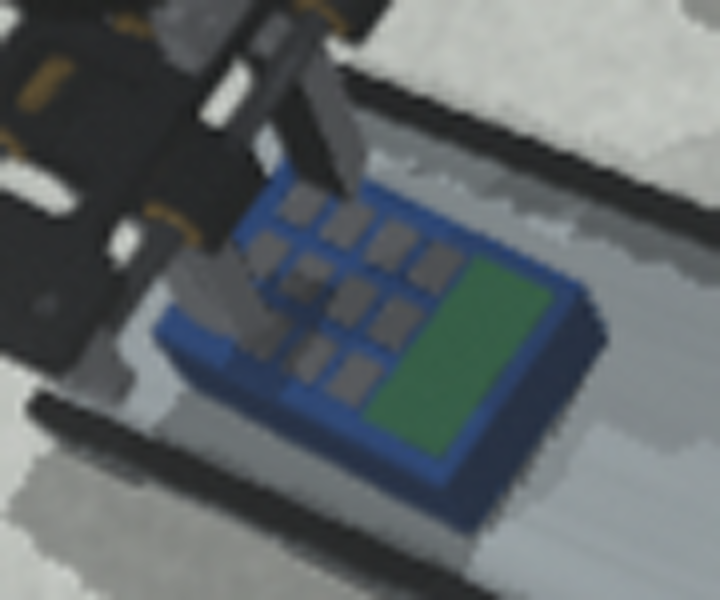

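View pics/w4.png

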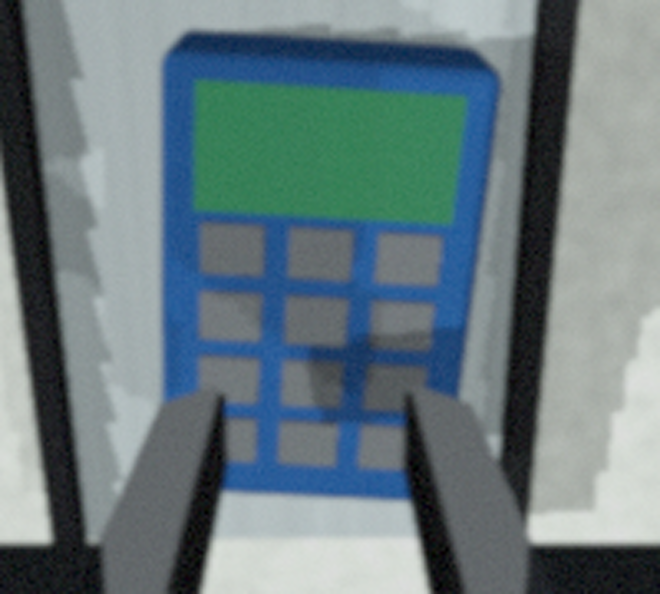

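```bash
python3 - <<'E'
from h import *
import pickle
f,g=pickle.load(open("s3.pkl","rb"))
A=np.array([[-.013,0,1],[-1,0,-.013],[0,-1,0]]);p=np.array([481.5,-189.8,34.8])
for k in (0,10,20,30,40):
  for dz in(-8,0,8):
    pts=[p+A@[dx,-k,dz] for dx in(-17.6,17.6,-30,30)]
    print(k,dz,"wrist",proj(g,pts).round().tolist(),"scene s4",((proj(f,pts)-[190,230])*8).round().tolist())
E
```

```text
0 -8 wrist [[294.0, 231.0], [339.0, 231.0], [278.0, 231.0], [355.0, 231.0]] scene s4 [[322.0, 232.0], [248.0, 340.0], [347.0, 195.0], [222.0, 379.0]]
0 0 wrist [[293.0, 221.0], [339.0, 221.0], [277.0, 221.0], [355.0, 221.0]] scene s4 [[346.0, 244.0], [273.0, 353.0], [371.0, 207.0], [247.0, 392.0]]
0 8 wrist [[293.0, 211.0], [339.0, 211.0], [277.0, 211.0], [355.0, 211.0]] scene s4 [[371.0, 256.0], [299.0, 365.0], [396.0, 219.0], [272.0, 404.0]]
10 -8 wrist [[293.0, 235.0], [340.0, 235.0], [276.0, 235.0], [356.0, 235.0]] scene s4 [[315.0, 216.0], [241.0, 325.0], [340.0, 179.0], [214.0, 364.0]]
10 0 wrist [[293.0, 225.0], [340.0, 225.0], [276.0, 225.0], [357.0, 225.0]] scene s4 [[339.0, 228.0], [266.0, 337.0], [365.0, 191.0], [239.0, 377.0]]
10 8 wrist [[292.0, 215.0], [340.0, 215.0], [275.0, 215.0], [357.0, 215.0]] scene s4 [[365.0, 240.0], [291.0, 350.0], [390.0, 203.0], [265.0, 389.0]]
20 -8 wrist [[292.0, 241.0], [341.0, 241.0], [274.0, 241.0], [358.0, 241.0]] scene s4 [[307.0, 200.0], [233.0, 309.0], [333.0, 162.0], [206.0, 349.0]]
20 0 wrist [[291.0, 230.0], [341.0, 230.0], [274.0
[... 451 characters left out ...]
, 236.0], [361.0, 236.0]] scene s4 [[325.0, 195.0], [250.0, 306.0], [351.0, 158.0], [223.0, 346.0]]
30 8 wrist [[290.0, 225.0], [343.0, 225.0], [271.0, 225.0], [361.0, 225.0]] scene s4 [[351.0, 208.0], [276.0, 319.0], [377.0, 170.0], [249.0, 359.0]]
40 -8 wrist [[289.0, 253.0], [343.0, 253.0], [270.0, 253.0], [362.0, 253.0]] scene s4 [[293.0, 166.0], [216.0, 277.0], [319.0, 128.0], [189.0, 317.0]]
40 0 wrist [[289.0, 242.0], [344.0, 242.0], [270.0, 242.0], [363.0, 242.0]] scene s4 [[318.0, 179.0], [242.0, 290.0], [344.0, 140.0], [215.0, 330.0]]
40 8 wrist [[289.0, 230.0], [344.0, 230.0], [269.0, 230.0], [364.0, 230.0]] scene s4 [[344.0, 191.0], [268.0, 302.0], [370.0, 153.0], [241.0, 343.0]]
```

>>> {"api": "carry_out", "payload": {
  "targets": [
    [[0.25,0,-5,0,0],[0.25,0,-5,-30,0],[0.25,0,-5,-54,0],[0.25,0,-5,-54,0],[0.25,0,4,-54,0],[0.25,0,8,-54,0],[0.25,0,11,-54,0],[0.25,0,11,-54,0]]
  ]
}}

```text
t: 4.4
position: [426.6, -188.9, 23.0]
tool_rot: [-1.203, 1.22, -1.218]
wrist_force: [-0.3, 0.5, -0.6]
width: 35.4
```

```bash
python3 - <<'E'
from h import *
from workcell import robot,eyes
import pickle
f=eyes.grab_frame("scene"); cv2.imwrite("pics/s5.png",cv2.resize(f["img"][220:310,170:280,::-1],None,fx=6,fy=6,interpolation=cv2.INTER_CUBIC))
s=robot.read_state(); A,p=tool(s);print(p,s["wrist_force"])
for k in (0,20,37):
  for dz in(-8,8):
    pts=[p+A@[dx,-k,dz] for dx in(-17.6,17.6,-30,30)]
    print(k,dz,"scene s5",((proj(f,pts)-[170,220])*6).round().tolist())
E
```

```text
[ 426.73837433 -189.00569217   23.38571398] [-0.02062828 -0.15738606  0.75290597]
0 -8 scene s5 [[243.0, 188.0], [188.0, 266.0], [263.0, 161.0], [168.0, 294.0]]
0 8 scene s5 [[279.0, 205.0], [224.0, 284.0], [298.0, 178.0], [204.0, 312.0]]
20 -8 scene s5 [[231.0, 163.0], [174.0, 242.0], [251.0, 136.0], [154.0, 271.0]]
20 8 scene s5 [[267.0, 181.0], [211.0, 260.0], [287.0, 153.0], [191.0, 289.0]]
37 -8 scene s5 [[220.0, 142.0], [162.0, 221.0], [240.0, 114.0], [141.0, 250.0]]
37 8 scene s5 [[257.0, 159.0], [200.0, 240.0], [277.0, 132.0], [179.0, 269.0]]
```

View pics/s5.png

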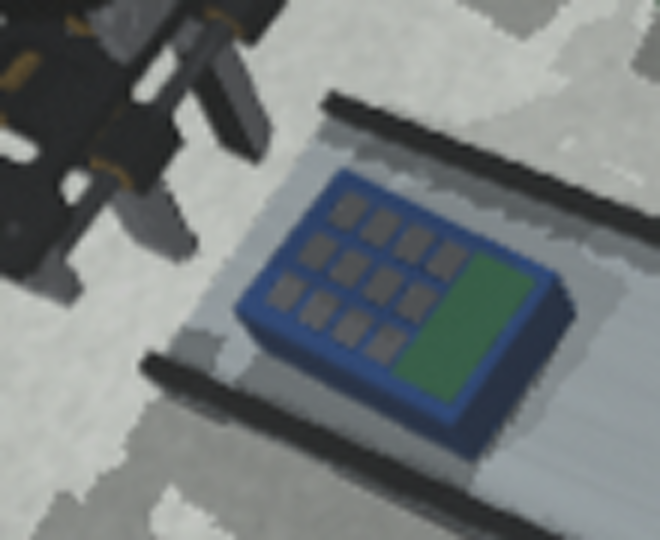

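>>> {"api": "carry_out", "payload": {
  "targets": [
    [[0.25,0,10,0,0],[0.25,0,18,0,0],[0.25,0,24,0,0],[0.25,0,28,0,0],[0.25,0,32,0,0],[0.25,0,32,0,0]]
  ]
}}

```text
t: 5.05
position: [426.4, -189.0, -8.7]
tool_rot: [-1.203, 1.22, -1.218]
wrist_force: [0.3, -0.5, 0.0]
width: 35.2
```

```bash
python3 - <<'E'
from h import *
from workcell import robot,eyes
f=eyes.grab_frame("scene"); cv2.imwrite("pics/s6.png",cv2.resize(f["img"][220:310,170:280,::-1],None,fx=6,fy=6,interpolation=cv2.INTER_CUBIC))
s=robot.read_state(); A,p=tool(s);print(p,s["wrist_force"])
E
```

```text
[ 426.54333145 -189.09883627   -8.38257083] [ 0.01250989 -0.12449043 -0.6779339 ]
```

View pics/s6.png

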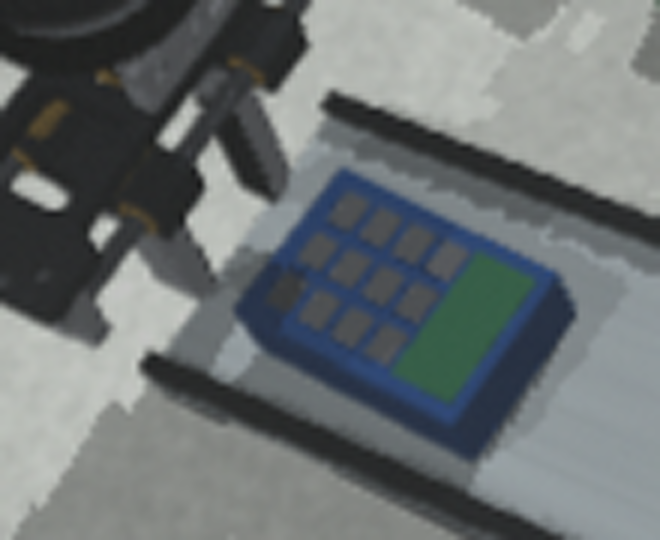

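>>> {"api": "carry_out", "payload": {
  "targets": [
    [[0.25,0,-1,8,0],[0.25,0,-2,16,0],[0.25,0,-3.2,23,0],[0.25,0,-4.2,30,0],[0.25,0,-5.2,37,0],[0.25,0,-6.2,44,0],[0.25,0,-7.2,51,0],[0.25,0,-8.2,58,0]]
  ]
}}

```text
t: 5.9
position: [484.6, -189.7, -0.1]
tool_rot: [-1.204, 1.22, -1.218]
wrist_force: [-6.1, 0.4, 2.2]
width: 35.4
```

```bash
python3 - <<'E'
from h import *
from workcell import robot,eyes
f=eyes.grab_frame("scene"); cv2.imwrite("pics/s7.png",cv2.resize(f["img"][220:350,170:370,::-1],None,fx=4,fy=4,interpolation=cv2.INTER_CUBIC))
f=eyes.grab_frame("wrist"); cv2.imwrite("pics/w7.png",f["img"][:,:,::-1])
s=robot.read_state(); A,p=tool(s);print(p,s["wrist_force"],A.round(3))
E
```

```text
[ 4.85509744e+02 -1.89820356e+02  4.83362379e-02] [-0.47492181 -0.8343111  -1.53902738] [[-0.013  0.001  1.   ]
 [-1.    -0.    -0.013]
 [ 0.    -1.     0.001]]
```

View pics/s7.png

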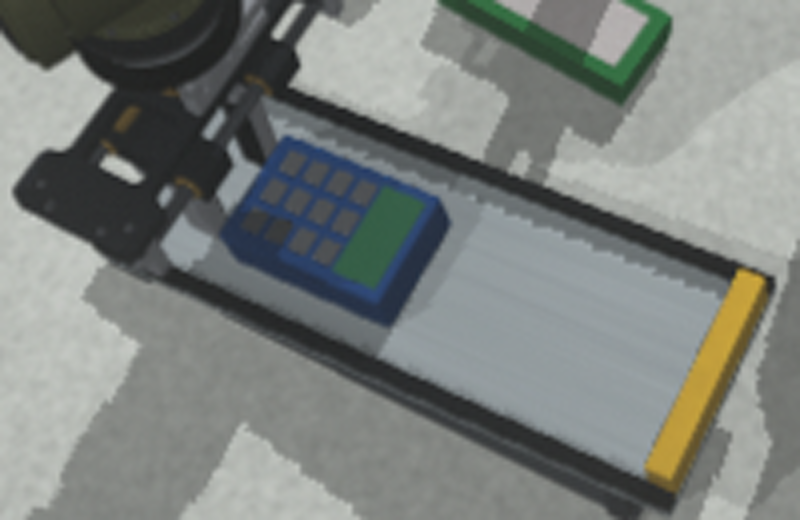

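View pics/w7.png

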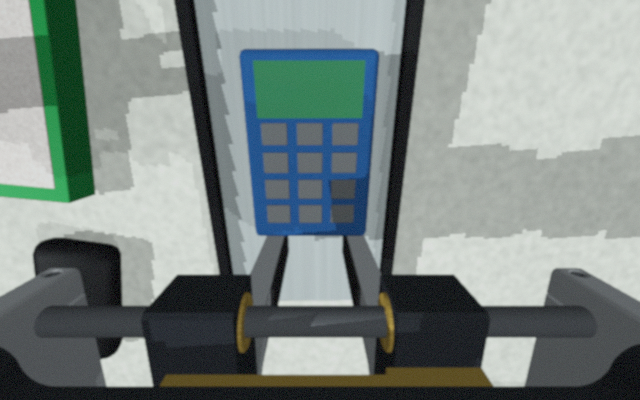

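>>> {"api": "carry_out", "payload": {
  "targets": [
    [[0.25,0,-1.1,8,0],[0.25,0,-2.2,16,0],[0.25,0,-3.4,24,0],[0.25,0,-4.5,32,0],[0.25,0,-5.6,40,0],[0.25,0,-6.8,48,0],[0.25,0,-7.9,56,0],[0.25,0,-9,64,0]]
  ]
}}

```text
t: 6.8
position: [548.9, -190.7, 8.9]
tool_rot: [-1.203, 1.219, -1.219]
wrist_force: [-4.3, -0.6, 1.3]
width: 35.1
```

>>> {"api": "carry_out", "payload": {
  "targets": [
    [[0.25,0,-1.1,8,0],[0.25,0,-2.2,16,0],[0.25,0,-3.4,24,0],[0.25,0,-4.5,32,0],[0.25,0,-5.6,40,0],[0.25,0,-6.8,48,0],[0.25,0,-7.9,56,0],[0.25,0,-9,64,0]]
  ]
}}

```text
t: 7.6
position: [613.2, -191.6, 18.0]
tool_rot: [-1.203, 1.219, -1.219]
wrist_force: [-3.8, -0.7, 0.9]
width: 35.6
```

```bash
python3 - <<'E'
from h import *
from workcell import robot,eyes
f=eyes.grab_frame("scene"); cv2.imwrite("pics/s8.png",cv2.resize(f["img"][220:350,170:370,::-1],None,fx=4,fy=4,interpolation=cv2.INTER_CUBIC))
f=eyes.grab_frame("wrist"); cv2.imwrite("pics/w8.png",f["img"][:,:,::-1])
s=robot.read_state(); A,p=tool(s);print(p,s["wrist_force"],A.round(3))
E
```

```text
[ 613.90597765 -191.58409209   18.13465677] [ 0.23738759  0.1188596  -0.09529859] [[-0.013  0.002  1.   ]
 [-1.    -0.    -0.013]
 [ 0.    -1.     0.002]]
```

View pics/s8.png

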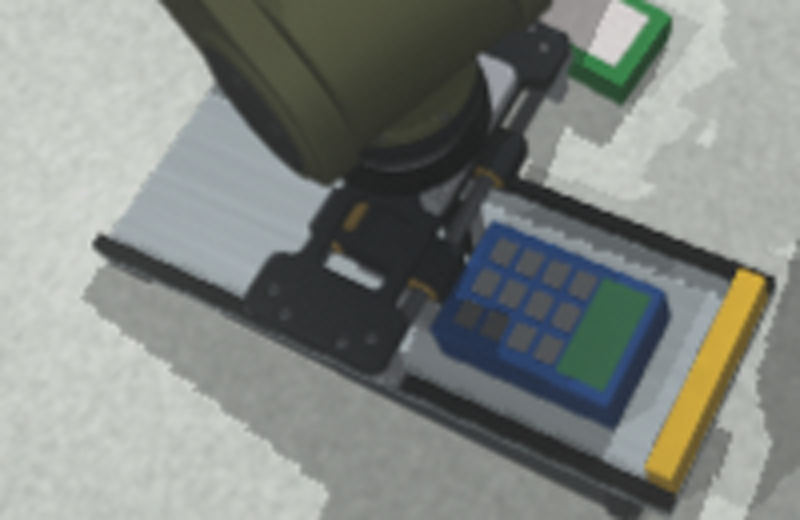

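View pics/w8.png

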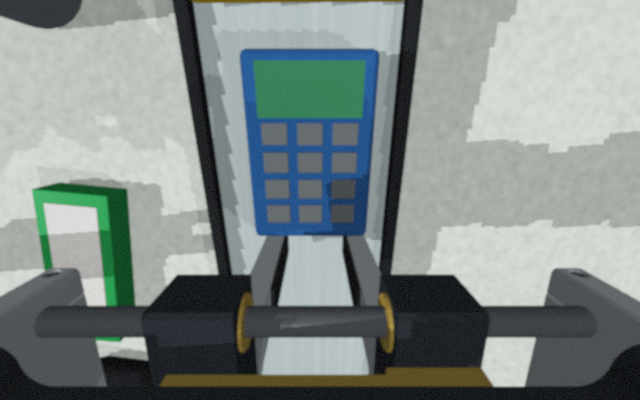

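>>> {"api": "carry_out", "payload": {
  "targets": [
    [[0.25,0,-0.9,6,0],[0.25,0,-1.7,12,0],[0.25,0,-2.5,17,0],[0.25,0,-2.7,19,0],[0.25,0,-3,21,0]]
  ]
}}

```text
t: 8.2
position: [633.6, -191.8, 20.9]
tool_rot: [-1.203, 1.219, -1.219]
wrist_force: [-3.5, 0.1, 0.6]
width: 35.3
```

>>> {"api": "carry_out", "payload": {
  "targets": [
    [[0.25,0,-0.2,1.5,0],[0.25,0,-0.4,3,0]]
  ]
}}

```text
t: 8.4
position: [636.6, -191.9, 21.3]
tool_rot: [-1.203, 1.219, -1.219]
wrist_force: [-2.7, -0.2, -0.4]
width: 35.5
```

>>> {"api": "carry_out", "payload": {
  "targets": [
    [[0.25,0,-0.2,1,0],[0.25,0,-0.3,2,0]]
  ]
}}

```text
t: 8.6
position: [637.5, -192.0, 21.4]
tool_rot: [-1.205, 1.221, -1.217]
wrist_force: [-16.9, 0.5, 5.6]
width: 35.1
```

>>> {"api": "carry_out", "payload": {
  "targets": [
    [[0.25,0,0,0.5,0],[0.25,0,0,0.5,0]]
  ]
}}

```text
t: 8.8
position: [637.4, -191.9, 21.4]
tool_rot: [-1.206, 1.222, -1.217]
wrist_force: [-15.8, 1.1, 4.4]
width: 35.2
```

```bash
python3 - <<'E'
from h import *
from workcell import robot,eyes
f=eyes.grab_frame("scene"); cv2.imwrite("pics/s9.png",cv2.resize(f["img"][260:350,260:370,::-1],None,fx=7,fy=6,interpolation=cv2.INTER_CUBIC))
f=eyes.grab_frame("wrist"); cv2.imwrite("pics/w9.png",f["img"][:,:,::-1])
s=robot.read_state(); A,p=tool(s);print(p,s["wrist_force"],A.round(3))
E
```

```text
[ 637.39224376 -191.95877185   21.3737963 ] [-16.47722518  -0.11713086   5.23641425] [[-0.013 -0.004  1.   ]
 [-1.     0.001 -0.013]
 [-0.001 -1.    -0.004]]
```

View pics/s9.png

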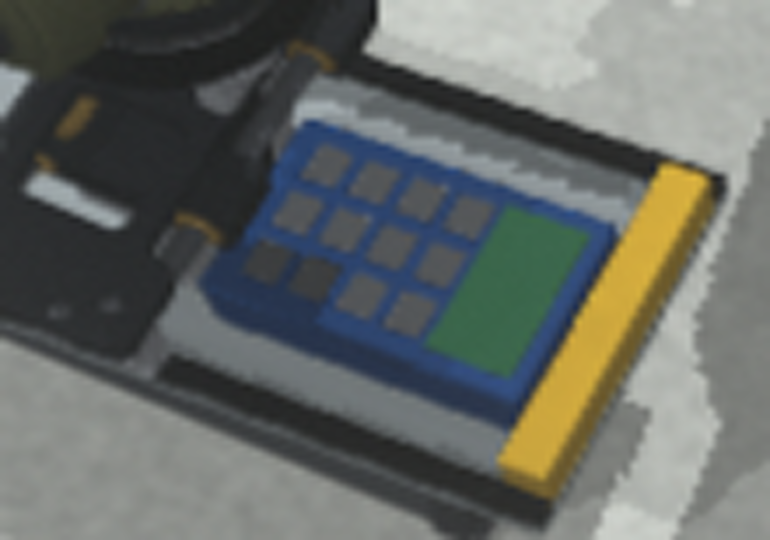

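View pics/w9.png

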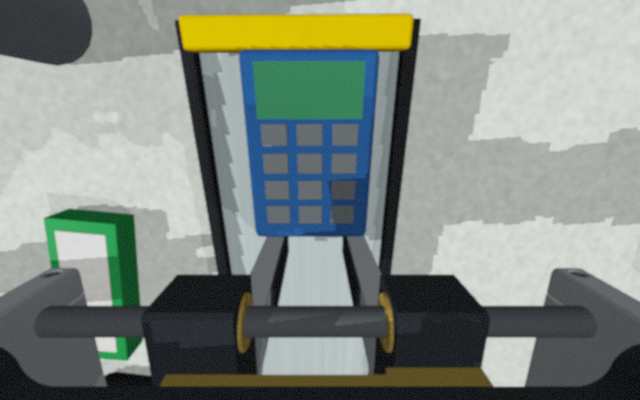

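>>> {"api": "carry_out", "payload": {
  "targets": [
    [[0.25,0,0.5,-4,0],[0.25,0,1.5,-12,0],[0.25,0,4,-30,0],[0.25,0,0,-40,0],[0.25,0,-40,-45,0],[0.25,0,-90,-45,0],[0.25,0,-140,-45,0],[0.25,0,-190,-45,0]]
  ]
}}

```text
t: 9.7
position: [593.7, -191.2, 214.6]
tool_rot: [-1.202, 1.218, -1.22]
wrist_force: [0.4, 0.6, 0.1]
width: 35.2
```

```bash
python3 - <<'E'
from h import *
from workcell import robot,eyes
f=eyes.grab_frame("scene"); cv2.imwrite("pics/s10.png",cv2.resize(f["img"][220:350,170:370,::-1],None,fx=4,fy=4,interpolation=cv2.INTER_CUBIC))
s=robot.read_state(); A,p=tool(s);print(p,s["wrist_force"],s["t"],s["joint_pos"])
plan(s,[540,174,245],.075+np.pi/2)
E
```

```text
[ 596.05806127 -192.06898104  223.97811443] [ 1.01134295 -1.19093676  7.76955064] 9.75 [-3.70302006e-01  4.33076601e-01  1.21437943e+00  2.00773754e-04
  1.48082449e+00  1.21365827e+00]
shift [-365.2  -23.4  -60.6] twist -0.0882 yaw now -1.584
```

View pics/s10.png

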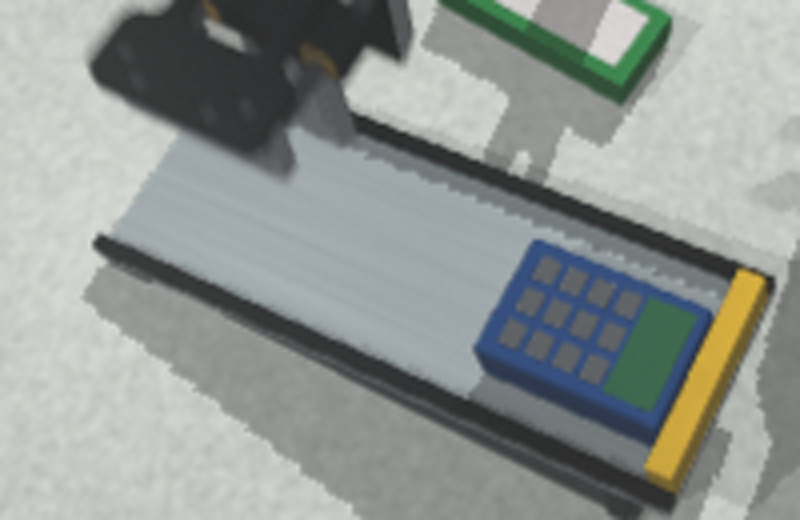

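>>> {"api": "carry_out", "payload": {
  "targets": [
    [[-1,-45,-10,-10,-0.01],[-1,-90,-20,-20,-0.02],[-1,-135,-25,-25,-0.03],[-1,-180,-25,-30,-0.04],[-1,-225,-25,-40,-0.05],[-1,-270,-25,-50,-0.06],[-1,-315,-25,-55,-0.07],[-1,-360,-25,-60,-0.088]]
  ]
}}

```text
t: 10.55
position: [538.3, 171.2, 237.3]
tool_rot: [-1.242, 1.153, -1.154]
wrist_force: [0.3, 0.5, 0.1]
width: 93.1
```

>>> {"api": "carry_out", "payload": {
  "targets": [
    [[-1,0,0,0,0],[-1,0,0,0,0],[-1,0,0,0,0]]
  ]
}}

```text
t: 10.85
position: [539.0, 168.6, 236.8]
tool_rot: [-1.243, 1.154, -1.155]
wrist_force: [0.8, 0.2, 0.2]
width: 93.9
```

```bash
python3 - <<'E'
from h import *
from workcell import robot,eyes
import pickle
o={}
for n in("wrist","top","scene"):
    f=o[n]=eyes.grab_frame(n); cv2.imwrite(f"pics/{n}11.png",f["img"][:,:,::-1])
pickle.dump(o,open("f11.pkl","wb"))
s=robot.read_state(); A,p=tool(s);print(p,s["wrist_force"],s["t"],s["joint_pos"],s["width"])
E
```

```text
[539.11512533 168.35346606 236.7553286 ] [-0.05166845 -0.44892247 -0.2245528 ] 11.0 [ 2.37862621e-01  2.91662080e-01  1.37488249e+00 -5.31307081e-05
  1.47476295e+00  1.73552970e+00] 93.90498285832197
```

View pics/wrist11.png

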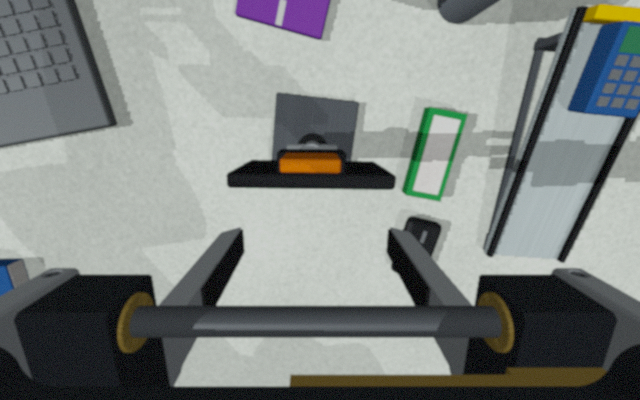

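View pics/scene11.png

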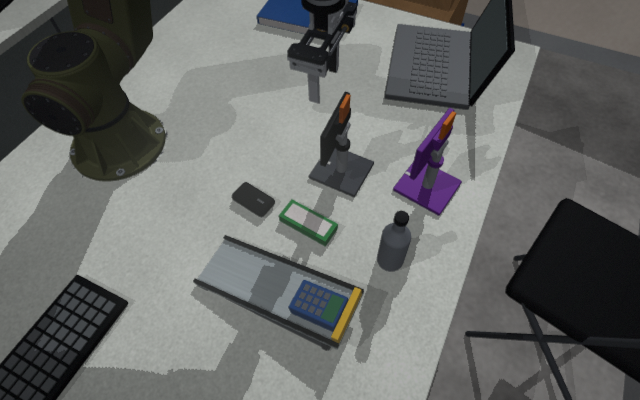

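View pics/top11.png

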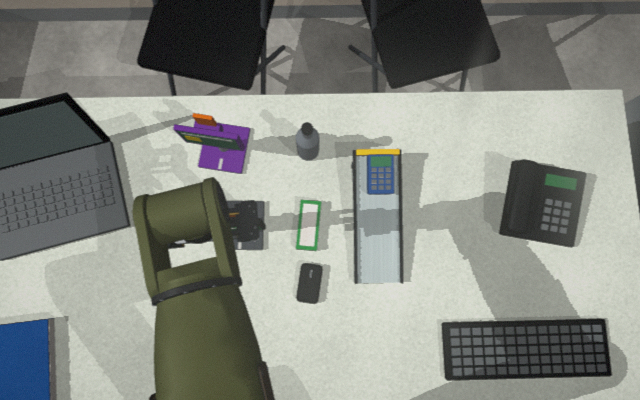

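```bash
python3 - <<'E'
from h import *
import pickle
o=pickle.load(open("f11.pkl","rb"))
cv2.imwrite("pics/w11z.png",cv2.resize(o["wrist"]["img"][80:200,220:410,::-1],None,fx=4.2,fy=4.2,interpolation=cv2.INTER_CUBIC))
E
```

```text
(no output)
```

View pics/w11z.png

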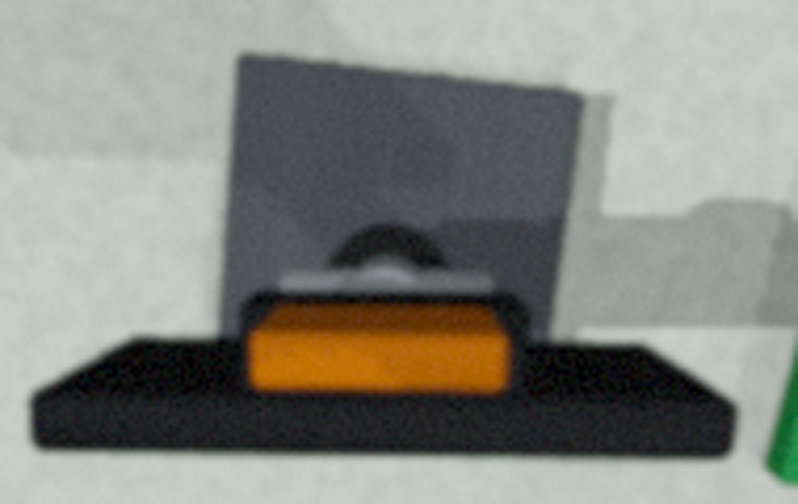

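```bash
cat > fit2.py <<'E'
import io,contextlib
with contextlib.redirect_stdout(io.StringIO()):
    exec(open("fit0.py").read())
W=pickle.load(open("f11.pkl","rb"))["wrist"]; wd=lambda *u:c(u,4.2,(220,80))
of=obs2+[(W,wd((240,55),(582,92)),[(65,60,12),(65,-60,12)])]
ojj=oj+[(W,wd((250,392),(510,394),(34,447),(732,455),(34,403),(735,408)),[(-5,22,95),(-5,-22,95),(-27,75,50),(-27,-75,50),(-13,75,50),(-13,-75,50)])]
def fa(p):
    rz=R.from_euler("z",p[2]); r=R.from_euler("ZY",[p[2]+p[3],p[4]]); o=[]
    for f,u,P in of: o.append((proj(f,rz.apply(P)+[p[0],p[1],0])-u).ravel())
    for f,u,P in ojj: o.append((proj(f,r.apply(P)+[p[0],p[1],150])-u).ravel())
    return np.concatenate(o)
s=least_squares(fa,[583,174,-.03,.1,0],x_scale=[10,10,.05,.05,.05],loss="soft_l1"); print(s.x.round(3)); print(s.fun.reshape(-1,2).round(1).tolist())
J=s.jac;print(np.sqrt(np.diag(np.linalg.inv(J.T@J))).round(3))
E
python3 fit2.py
```

```text
[ 5.81797e+02  1.75455e+02 -3.00000e-02  9.40000e-02  1.30000e-02]
[[-0.6, 0.1], [0.5, 0.2], [-0.1, 1.0], [-0.5, 0.6], [-1.6, -1.1], [1.0, -0.9], [1.3, -1.8], [-1.1, -0.8], [1.6, -0.4], [-0.3, 0.0], [-0.1, -0.2], [-1.2, 0.7], [-0.6, 0.6], [1.3, -0.6], [0.8, -0.3], [-1.0, 0.2], [1.0, 0.1], [0.8, 0.2], [-1.3, 2.9], [2.8, 2.5], [-2.4, -2.4], [3.3, -2.0]]
[0.886 0.526 0.012 0.019 0.011]
```

```bash
python3 - <<'E'
from h import *
from workcell import robot,eyes
s=robot.read_state();plan(s,[582.5,175.5,176],.065+np.pi/2)
E
```

```text
shift [-4.  60.8 43.8] twist 0.0081 yaw now -1.498
```

>>> {"api": "carry_out", "payload": {
  "targets": [
    [[-1,-4,0,22,0.008],[-1,-4,0,44,0.008],[-1,-4,0,44,0.008],[-1,-4,20,44,0.008],[-1,-4,40,44,0.008],[-1,-4,52,44,0.008],[-1,-4,61,44,0.008],[-1,-4,61,44,0.008]]
  ]
}}

```text
t: 11.8
position: [582.0, 176.4, 174.9]
tool_rot: [-1.241, 1.161, -1.16]
wrist_force: [0.6, 0.3, -0.0]
width: 94.0
```

```bash
python3 - <<'E'
from h import *
from workcell import robot,eyes
import pickle
o={}
for n in("wrist","scene"):
    f=o[n]=eyes.grab_frame(n)
w=o["wrist"]["img"][60:400,120:520,::-1]; cv2.imwrite("pics/w12.png",cv2.resize(w,None,fx=1.7,fy=1.7))
cv2.imwrite("pics/s12.png",cv2.resize(o["scene"]["img"][70:200,280:400,::-1],None,fx=5,fy=4.5,interpolation=cv2.INTER_CUBIC))
s=robot.read_state(); A,p=tool(s);print(p,s["wrist_force"],s["t"],s["width"])
E
```

```text
[582.64610523 176.69040946 176.43406855] [ 0.45327069 -0.33672936  0.82840229] 11.9 94.2476568521188
```

View pics/w12.png

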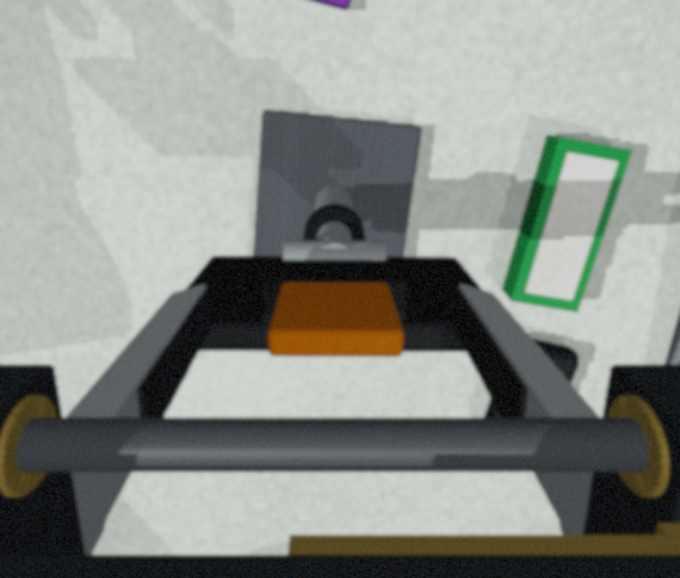

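View pics/s12.png

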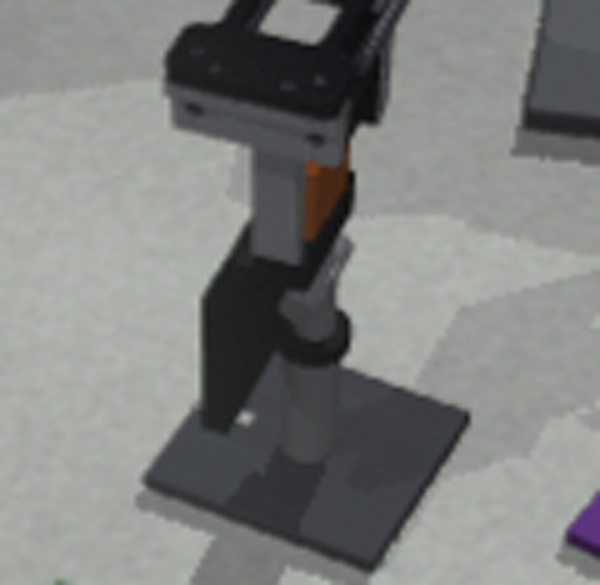

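```bash
python3 - <<'E'
from h import *
from workcell import robot,eyes
s=robot.read_state(); A,p=tool(s)
W=eyes.grab_frame("wrist");S=eyes.grab_frame("scene")
r=R.from_euler("ZY",[.064,.013])
P=[(x,y,z) for z in(95,50) for x in(-5,5) for y in(22,-22)]
q=r.apply(P)+[581.8,175.5,150]
print(((proj(W,q)-[120,60])*1.7).round().tolist());
print("scene",((proj(S,q)-[280,70])*[5,4.5]).round().tolist())
for k in (37,56): print(k,((proj(W,[p+A@[dx,-k,dz] for dx in(-47,47) for dz in(-8,8)])-[120,60])*1.7).round().tolist(),((proj(S,[p+A@[dx,-k,dz] for dx in(47,60) for dz in(-8,8)])-[280,70])*[5,4.5]).round().tolist())
print(p, s["t"])
E
```

```text
[[270.0, 359.0], [405.0, 359.0], [269.0, 331.0], [406.0, 331.0], [283.0, 306.0], [389.0, 306.0], [283.0, 283.0], [390.0, 283.0]]
scene [[333.0, 102.0], [295.0, 164.0], [355.0, 108.0], [318.0, 170.0], [328.0, 171.0], [292.0, 232.0], [349.0, 177.0], [314.0, 238.0]]
37 [[213.0, 326.0], [210.0, 288.0], [454.0, 326.0], [457.0, 288.0]] [[266.0, 246.0], [302.0, 255.0], [255.0, 265.0], [291.0, 274.0]]
56 [[201.0, 350.0], [197.0, 308.0], [467.0, 350.0], [471.0, 308.0]] [[267.0, 217.0], [303.0, 226.0], [255.0, 236.0], [292.0, 246.0]]
[582.64610523 176.69040946 176.43406855] 11.9
```

>>> {"api": "carry_out", "payload": {
  "targets": [
    [[1,0,0,0,0],[1,0,0,0,0],[1,0,0,0,0],[1,0,0,0,0],[1,0,0,0,0]]
  ]
}}

```text
t: 12.5
position: [582.4, 176.7, 175.7]
tool_rot: [-1.24, 1.16, -1.16]
wrist_force: [0.1, 0.5, 0.1]
width: 57.7
```

>>> {"api": "carry_out", "payload": {
  "targets": [
    [[1,0,0,0,0],[1,0,0,0,0],[1,0,0,0,0],[1,0,0,0,0]]
  ]
}}

```text
t: 12.9
position: [582.5, 176.1, 175.8]
tool_rot: [-1.24, 1.16, -1.161]
wrist_force: [-0.7, -5.4, 1.3]
width: 43.8
```

>>> {"api": "carry_out", "payload": {
  "targets": [
    [[1,0.7,0,0,0.03],[1,0.7,0,0,0.06],[1,0.7,0,0,0.1],[1,0.7,0,0,0.1],[1,0.7,0,0,0.1]]
  ]
}}

```text
t: 13.4
position: [582.5, 176.0, 175.8]
tool_rot: [-1.193, 1.233, -1.234]
wrist_force: [-0.1, -2.3, 2.1]
width: 44.2
```

```bash
python3 - <<'E'
from h import *
from workcell import robot,eyes
f=eyes.grab_frame("wrist")
cv2.imwrite("pics/w13.png",cv2.resize(f["img"][60:280,200:440,::-1],None,fx=2.7,fy=2.7,interpolation=cv2.INTER_CUBIC))
s=robot.read_state(); A,p=tool(s);print(p,s["wrist_force"],s["moment"],s["t"],s["width"]); plan(s,p,-.03+np.pi/2)
E
```

```text
[582.55479444 175.95645479 175.75764548] [-1.34106782 -3.09430224  2.52496272] [-0.42684893  0.04150843 -0.15180864] 13.45 43.7124769699027
shift [0. 0. 0.] twist -0.0029 yaw now -1.604
```

View pics/w13.png

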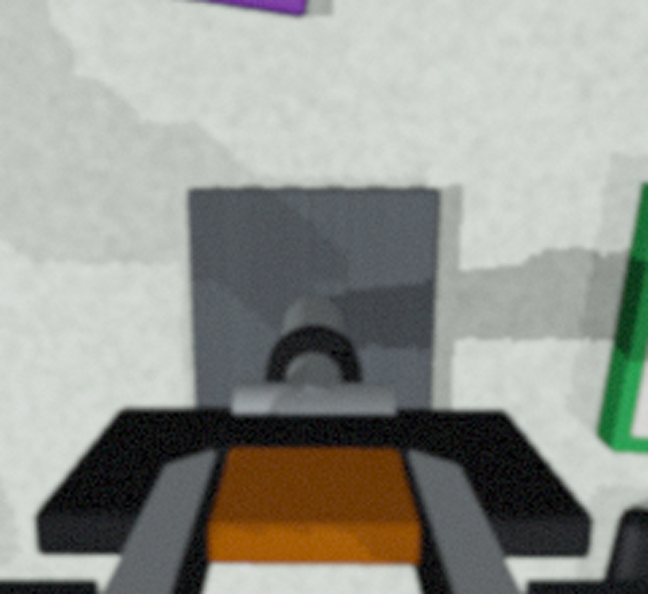

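>>> {"api": "carry_out", "payload": {
  "targets": [
    [[1,0,0.2,5,0],[1,0,0.7,10,0],[1,0,1.5,15,0],[1,0,2.6,20,0],[1,0,4,25,0],[1,0,5,27.7,0],[1,0,5,27.7,0],[1,0,5,27.7,0]]
  ]
}}

```text
t: 14.25
position: [610.2, 174.8, 171.2]
tool_rot: [-1.194, 1.233, -1.234]
wrist_force: [-2.8, -6.0, 7.9]
width: 44.0
```

```bash
python3 - <<'E'
from h import *
from workcell import robot,eyes
f=eyes.grab_frame("wrist")
cv2.imwrite("pics/w14.png",cv2.resize(f["img"][60:280,200:440,::-1],None,fx=2.7,fy=2.7,interpolation=cv2.INTER_CUBIC))
f=eyes.grab_frame("scene")
cv2.imwrite("pics/s14.png",cv2.resize(f["img"][70:200,280:400,::-1],None,fx=5,fy=4.5,interpolation=cv2.INTER_CUBIC))
s=robot.read_state(); A,p=tool(s);print(p,s["wrist_force"],s["moment"],s["t"],s["width"]); plan(s,p,-.03+np.pi/2)
E
```

```text
[610.16896429 174.86371388 171.26841339] [-2.15527135 -4.90235076  7.09495619] [-0.85218688  0.79477574 -0.01397028] 14.35 43.77148006603874
shift [0. 0. 0.] twist -0.0028 yaw now -1.604
```

View pics/w14.png

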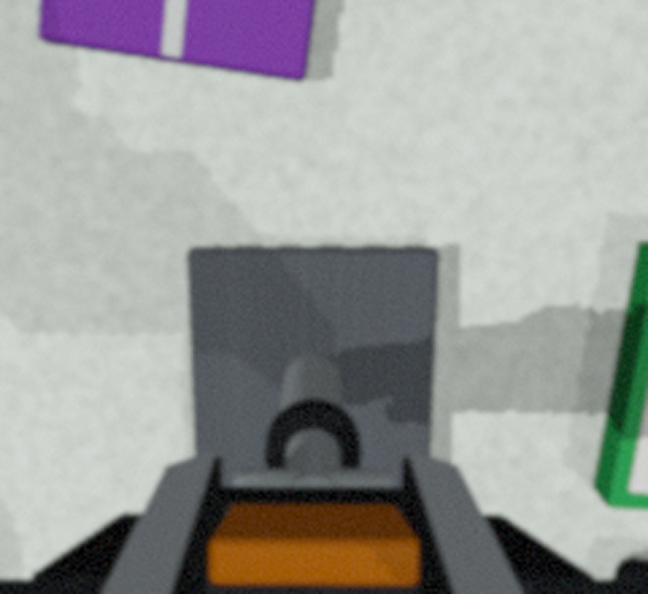

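View pics/s14.png

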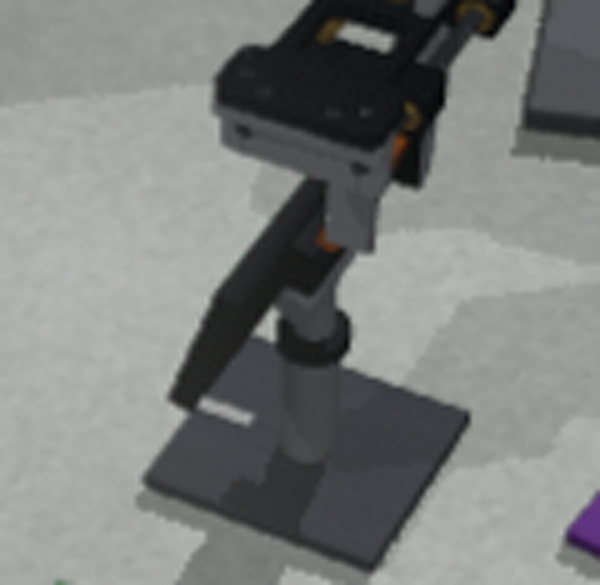

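>>> {"api": "carry_out", "payload": {
  "targets": [
    [[0.0,0,0,0,0],[-0.3,0,0,0,0],[-0.6,0,0,0,0],[-0.6,0,0,0,0],[-0.6,0,0,0,0],[-0.6,0,0,0,0],[-0.6,0,0,0,0]]
  ]
}}

```text
t: 15.05
position: [610.2, 175.1, 170.6]
tool_rot: [-1.193, 1.234, -1.234]
wrist_force: [-0.8, 0.5, -0.0]
width: 75.1
```

>>> {"api": "carry_out", "payload": {
  "targets": [
    [[-0.6,0,-20,0,0],[-0.6,0,-50,0,0],[-0.6,0,-90,0,0],[-0.6,0,-110,-25,0],[-0.6,0,-110,-60,0],[-0.6,0,-110,-80,0],[-0.6,0,-110,-80,0],[-0.6,0,-110,-80,0]]
  ]
}}

```text
t: 15.85
position: [530.4, 177.8, 281.1]
tool_rot: [-1.193, 1.233, -1.234]
wrist_force: [0.7, 0.3, -0.2]
width: 75.2
```

```bash
python3 - <<'E'
from h import *
from workcell import robot,eyes
import pickle
o={}
for n in("wrist","top","scene"):
    f=o[n]=eyes.grab_frame(n)
pickle.dump(o,open("f15.pkl","wb"))
cv2.imwrite("pics/w15.png",cv2.resize(o["wrist"]["img"][60:230,200:420,::-1],None,fx=3.5,fy=3.5,interpolation=cv2.INTER_CUBIC))
cv2.imwrite("pics/s15.png",cv2.resize(o["scene"]["img"][85:205,290:390,::-1],None,fx=5,fy=5,interpolation=cv2.INTER_CUBIC))
s=robot.read_state(); A,p=tool(s);print(p,s["wrist_force"],s["t"],s["width"])
E
```

```text
[530.78492562 177.62515151 280.23179607] [-0.28572838  0.70027994  0.1293733 ] 16.0 75.38213337778613
```

View pics/w15.png

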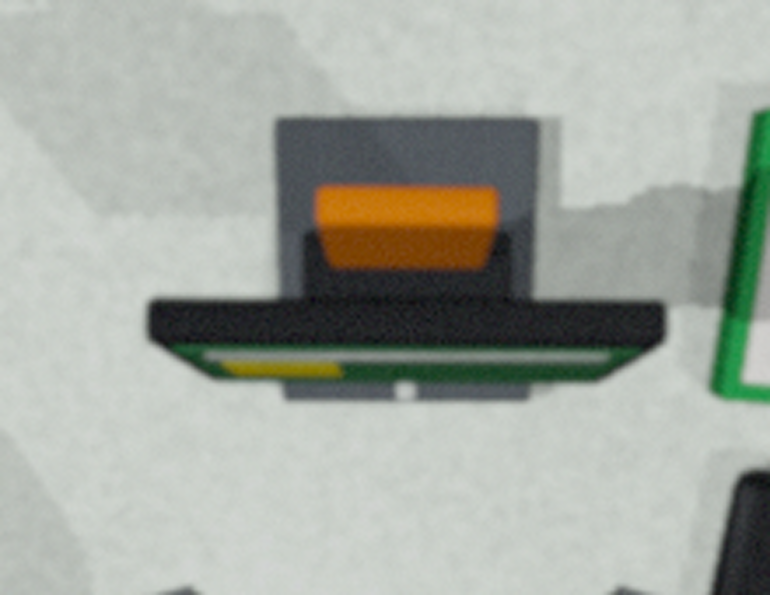

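View pics/s15.png

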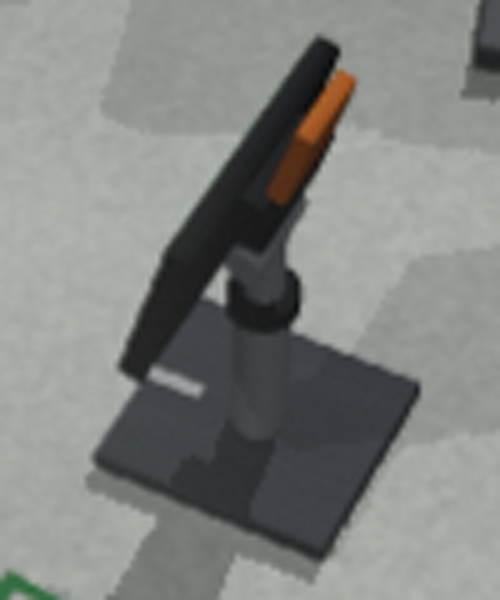

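```bash
cat > fit3.py <<'E'
import io,contextlib
with contextlib.redirect_stdout(io.StringIO()):
    exec(open("fit2.py").read())
O=pickle.load(open("f15.pkl","rb")); W3=O["wrist"];w3=lambda *u:c(u,3.5,(200,60))
of3=of+[(W3,w3((277,118),(540,120),(285,400),(528,400)),[(65,60,12),(65,-60,12),(-65,60,12),(-65,-60,12)])]
A1=[(W3,w3((316,186),(498,186),(318,227),(497,227)),[(5,22,95),(5,-22,95),(-5,22,95),(-5,-22,95)])]
A2=[(W3,w3((150,300),(664,303),(152,342),(664,346)),[(-13,75,50),(-13,-75,50),(-27,75,50),(-27,-75,50)])]
A3=[(S,ss((355,78),),[(5,22,95)])]
A4=[(S,ss((121,370),(141,380)),[(-27,-75,-50),(-13,-75,-50)])]
for name,oo in (("all",A1+A2+A3+A4),("tab",A1+A3),("scr",A2+A4),("wrist",A1+A2),("scene",A3+A4)):
  def fa(p):
    rz=R.from_euler("z",p[2]); r=R.from_euler("ZY",[p[2]+p[3],p[4]]); o=[]
    for f,u,P in of3: o.append((proj(f,rz.apply(P)+[p[0],p[1],0])-u).ravel())
    for f,u,P in oo: o.append((proj(f,r.apply(P)+[p[0],p[1],150])-u).ravel())
    return np.concatenate(o)
  s=least_squares(fa,[583,174,-.03,.0,.3],x_scale=[10,10,.05,.05,.05],loss="soft_l1"); print(name,s.x.round(3)); print(s.fun.reshape(-1,2)[11:].round(1).tolist())
E
python3 fit3.py
```

```text
all [ 5.81652e+02  1.75865e+02 -3.30000e-02 -2.00000e-03  2.74000e-01]
[[-1.1, 1.3], [1.2, 1.4], [0.2, -0.1], [0.8, 0.1], [-0.4, 0.2], [1.0, 0.3], [-2.1, -0.8], [2.6, -1.3], [-2.7, 1.3], [2.6, 0.5], [1.4, -0.4], [-1.0, -0.1], [0.2, 1.0]]
tab [ 5.81669e+02  1.75535e+02 -3.30000e-02  1.10000e-02  2.74000e-01]
[[-0.9, 1.3], [1.4, 1.3], [0.1, 0.3], [0.7, -0.4], [-0.3, 0.5], [1.1, -0.2], [1.3, -0.5]]
scr [ 5.81783e+02  1.75191e+02 -3.20000e-02 -8.00000e-03  2.66000e-01]
[[-0.7, 1.3], [1.6, 1.2], [-1.4, -1.0], [3.2, -0.7], [-2.1, 1.2], [3.1, 1.2], [-1.0, 0.1], [0.1, 1.2]]
wrist [ 5.81621e+02  1.75862e+02 -3.30000e-02 -2.00000e-03  2.75000e-01]
[[-1.1, 1.4], [1.2, 1.4], [0.2, -0.1], [0.8, 0.0], [-0.4, 0.1], [1.0, 0.2], [-2.1, -0.8], [2.6, -1.4], [-2.7, 1.3], [2.6, 0.5]]
scene [ 5.8186e+02  1.7493e+02 -3.2000e-02 -3.8000e-02  2.4100e-01]
[[-0.5, 1.3], [1.8, 1.2], [0.2, -0.5], [-1.2, -0.1], [-0.1, 1.1]]
```

>>> {"api": "carry_out", "payload": {
  "targets": [
    [[1,1,0,20,0],[1,1,0,42,0],[1,1,0,42,0],[1,1,0,42,0],[1,1,0,42,0],[1,1,0,42,0],[1,1,0,42,0],[1,1,0,42,0]]
  ]
}}

```text
t: 16.8
position: [572.0, 175.4, 280.9]
tool_rot: [-1.193, 1.233, -1.234]
wrist_force: [-0.8, 0.6, 0.1]
width: 14.8
```

>>> {"api": "carry_out", "payload": {
  "targets": [
    [[1,0,30,0,0],[1,0,60,0,0],[1,0,80,0,0],[1,0,94,0,0],[1,0,94,0,0]]
  ]
}}

```text
t: 17.3
position: [571.5, 175.2, 185.2]
tool_rot: [-1.196, 1.235, -1.233]
wrist_force: [-0.6, 0.4, 0.3]
width: 0.5
```

```bash
python3 - <<'E'
from h import *
from workcell import robot,eyes
o={}
for n in("wrist","scene"):
    f=o[n]=eyes.grab_frame(n)
cv2.imwrite("pics/w16.png",cv2.resize(o["wrist"]["img"][60:330,180:460,::-1],None,fx=2.2,fy=2.2,interpolation=cv2.INTER_CUBIC))
cv2.imwrite("pics/s16.png",cv2.resize(o["scene"]["img"][70:205,290:390,::-1],None,fx=5,fy=4.4,interpolation=cv2.INTER_CUBIC))
s=robot.read_state(); A,p=tool(s);print(p,s["wrist_force"],s["t"],s["width"])
E
```

```text
[572.46501088 175.43284547 187.62448555] [ 0.31914467 -0.57217804  0.0279666 ] 17.4 0.4608400129048998
```

View pics/w16.png

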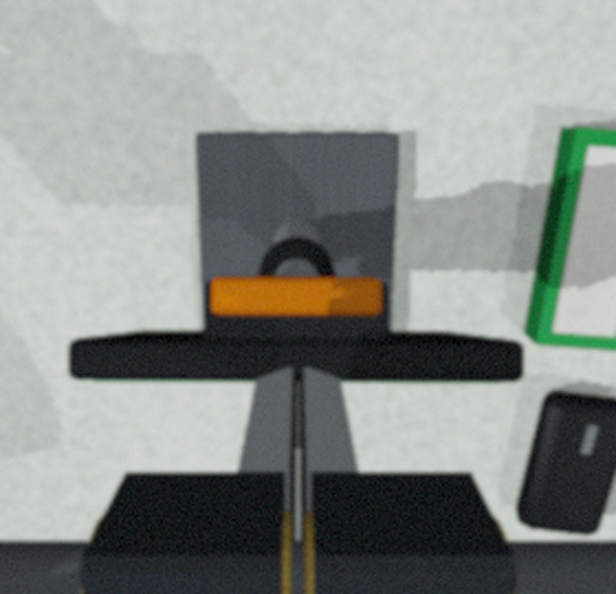

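View pics/s16.png

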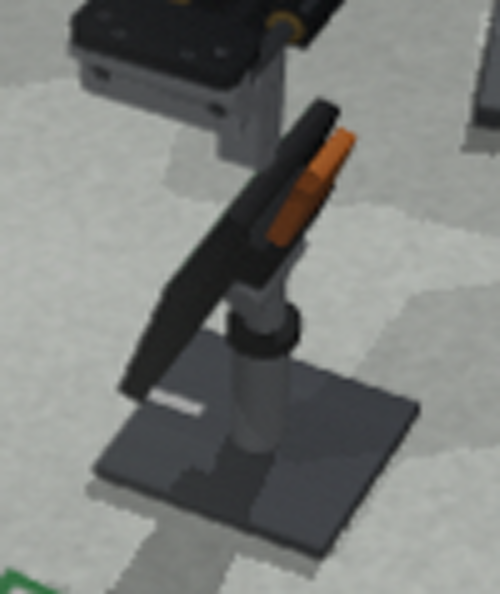

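>>> {"api": "carry_out", "payload": {
  "targets": [
    [[1,0,0,8,0],[1,0,0,14,0],[1,0,0,16,0],[1,0,0,18,0],[1,0,0,18,0]]
  ]
}}

```text
t: 17.9
position: [590.3, 174.7, 186.8]
tool_rot: [-1.193, 1.234, -1.234]
wrist_force: [-1.4, -0.1, 2.5]
width: 0.2
```

>>> {"api": "carry_out", "payload": {
  "targets": [
    [[1,0,0,1.5,0],[1,0,0,3,0],[1,0,0,3,0]]
  ]
}}

```text
t: 18.2
position: [593.0, 174.6, 186.4]
tool_rot: [-1.194, 1.234, -1.233]
wrist_force: [-2.4, -0.1, -0.0]
width: 1.0
```

```bash
python3 - <<'E'
from h import *
from workcell import robot,eyes
o={}
for n in("wrist","scene"):
    f=o[n]=eyes.grab_frame(n)
cv2.imwrite("pics/w17.png",cv2.resize(o["wrist"]["img"][60:330,180:460,::-1],None,fx=2.2,fy=2.2,interpolation=cv2.INTER_CUBIC))
cv2.imwrite("pics/s17.png",cv2.resize(o["scene"]["img"][70:205,290:390,::-1],None,fx=5,fy=4.4,interpolation=cv2.INTER_CUBIC))
s=robot.read_state(); A,p=tool(s);print(p,s["wrist_force"],s["t"],s["width"])
E
```

```text
[593.02010449 174.65127124 186.46255638] [-2.94243766 -0.68647996 -1.2138695 ] 18.3 0.3481657785221498
```

View pics/w17.png

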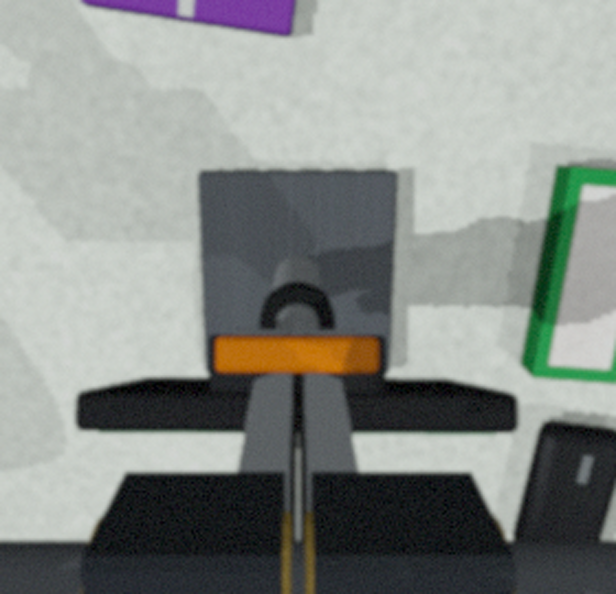

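View pics/s17.png

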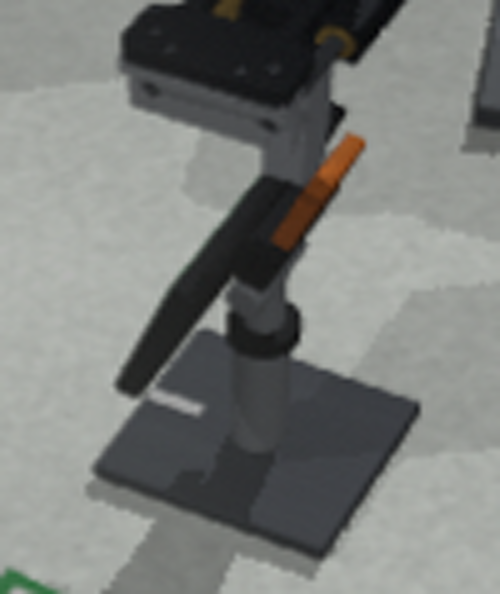

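>>> {"api": "carry_out", "payload": {
  "targets": [
    [[1,0,0,-6,0],[1,0,-5,-25,0],[1,0,-45,-45,0],[1,0,-94,-62,0],[1,0,-94,-62,0],[1,0,-94,-62,0],[1,0,-94,-62,0]]
  ]
}}

```text
t: 19.0
position: [531.0, 176.6, 279.5]
tool_rot: [-1.194, 1.234, -1.233]
wrist_force: [0.3, -0.3, 0.2]
width: 0.6
```

```bash
cat > look.py <<'E'
import sys
from h import *
from workcell import robot,eyes
import pickle
t=sys.argv[1]; o={}
for n in("wrist","top","scene"):
    f=o[n]=eyes.grab_frame(n)
pickle.dump(o,open(f"f{t}.pkl","wb"))
cv2.imwrite(f"pics/w{t}.png",cv2.resize(o["wrist"]["img"][60:230,200:420,::-1],None,fx=3.5,fy=3.5,interpolation=cv2.INTER_CUBIC))
cv2.imwrite(f"pics/s{t}.png",cv2.resize(o["scene"]["img"][85:205,290:390,::-1],None,fx=5,fy=5,interpolation=cv2.INTER_CUBIC))
s=robot.read_state(); A,p=tool(s);print(p,s["wrist_force"],s["t"],s["width"])
E
python3 look.py 18
```

```text
[531.09646204 176.56022303 279.30306366] [-0.01945903  0.0579995   0.16221585] 19.15 0.4821209141693974
```

View pics/w18.png

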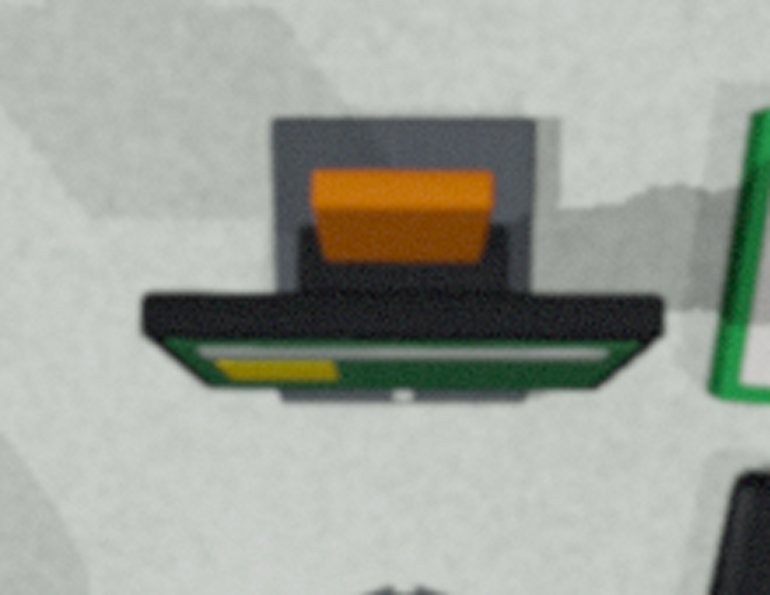

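View pics/s18.png

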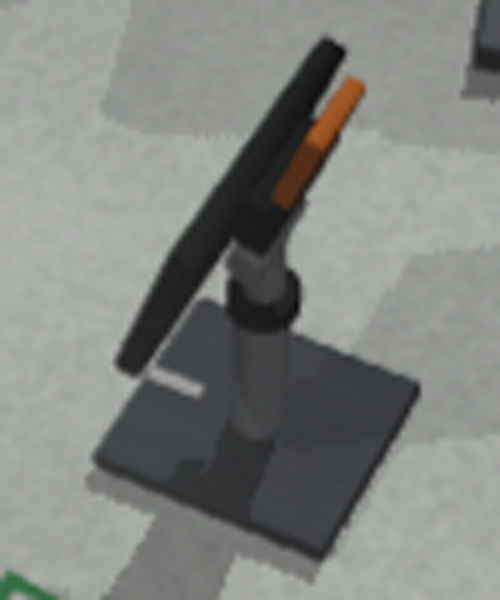

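```bash
cat > fit4.py <<'E'
import io,contextlib
with contextlib.redirect_stdout(io.StringIO()):
    exec(open("fit3.py").read())
A1=A1+A2+[(W3,w3((215,380),(603,380)),[(-27,75,-50),(-27,-75,-50)])]+A3+A4
O=pickle.load(open("f18.pkl","rb")); W4=O["wrist"]
of4=of3+[(W4,w3((274,118),(536,120),(282,402),(526,402)),[(65,60,12),(65,-60,12),(-65,60,12),(-65,-60,12)])]
B=[(W4,w3((312,170),(494,172),(314,211),(494,212)),A1[0][2]),(W4,w3((144,294),(662,297),(146,338),(662,342)),A2[0][2]),
 (W4,w3((210,388),(600,388)),[(-27,75,-50),(-27,-75,-50)]),(S,ss((366,86),),[(5,22,95)]),(S,ss((117,366),(138,376)),[(-27,-75,-50),(-13,-75,-50)])]
def fa(p):
    rz=R.from_euler("z",p[2]); o=[]
    for f,u,P in of4: o.append((proj(f,rz.apply(P)+[p[0],p[1],0])-u).ravel())
    for j,oo in enumerate((ojj,A1,B)):
        r=R.from_euler("ZY",[p[2]+p[3+2*j],p[4+2*j]])
        for f,u,P in oo: o.append((proj(f,r.apply(P)+[p[0],p[1],150])-u).ravel())
    return np.concatenate(o)
s=least_squares(fa,[583,174,-.03,.1,0,0,.3,0,.3],x_scale=[10,10,.05]+[.05]*6,loss="soft_l1"); print(s.x.round(3)); print(s.fun.reshape(-1,2)[-13:].round(1).tolist())
E
python3 fit4.py
```

```text
[ 5.82228e+02  1.75803e+02 -3.50000e-02  1.00000e-01  8.00000e-03
 -1.00000e-03  2.67000e-01 -4.00000e-03  3.11000e-01]
[[-0.1, 0.3], [0.8, -0.0], [-0.7, 0.4], [0.8, 0.4], [-2.1, -1.3], [2.5, -1.3], [-2.9, 0.3], [2.6, -0.0], [-1.6, 0.3], [0.5, 0.9], [0.8, -1.0], [-0.6, 0.1], [0.3, 1.3]]
```

>>> {"api": "carry_out", "payload": {
  "targets": [
    [[1,0,20,15,0],[1,0,60,30,0],[1,0,94,42,0],[1,0,94,52,0],[1,0,94,60,0],[1,0,94,63,0],[1,0,94,64.8,0],[1,0,94,64.8,0]]
  ]
}}

```text
t: 19.95
position: [595.9, 174.6, 187.0]
tool_rot: [-1.193, 1.233, -1.234]
wrist_force: [-2.9, -0.5, -1.1]
width: 0.6
```

>>> {"api": "carry_out", "payload": {
  "targets": [
    [[1,0,0,0,0],[1,0,0,0,0]]
  ]
}}

```text
t: 20.15
position: [595.9, 174.6, 187.1]
tool_rot: [-1.193, 1.233, -1.234]
wrist_force: [-1.5, -0.3, -1.3]
width: 0.4
```

Retreat and verify.

>>> {"api": "carry_out", "payload": {
  "targets": [
    [[1,0,0,-6,0],[1,0,-5,-25,0],[1,0,-45,-45,0],[1,0,-94,-65,0],[1,0,-94,-65,0],[1,0,-94,-65,0],[1,0,-94,-65,0]]
  ]
}}

```text
t: 20.85
position: [530.8, 176.6, 279.6]
tool_rot: [-1.194, 1.234, -1.233]
wrist_force: [-0.4, -0.3, -0.3]
width: 0.2
```

```bash
python3 look.py 19
```

```text
[530.91879305 176.56970586 279.29992369] [-0.48456043 -0.45619719  0.41243979] 21.0 0.6230680467308003
```

View pics/w19.png

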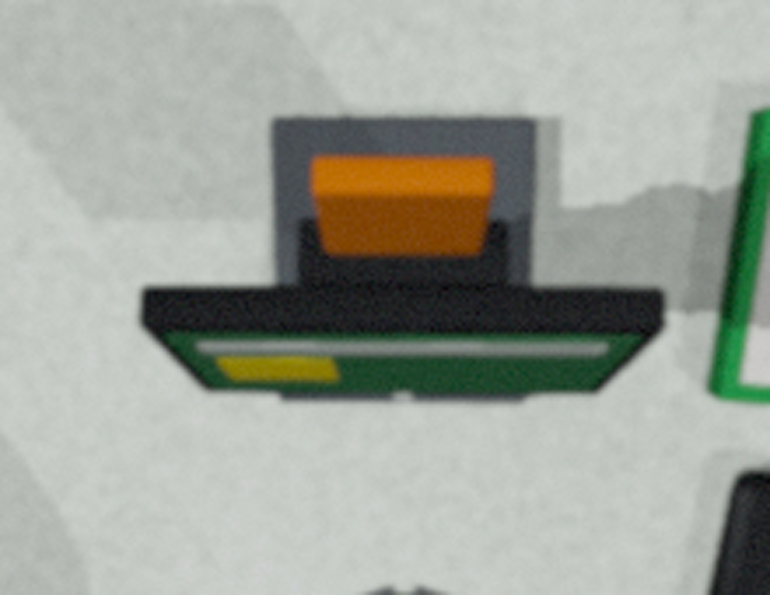

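View pics/s19.png

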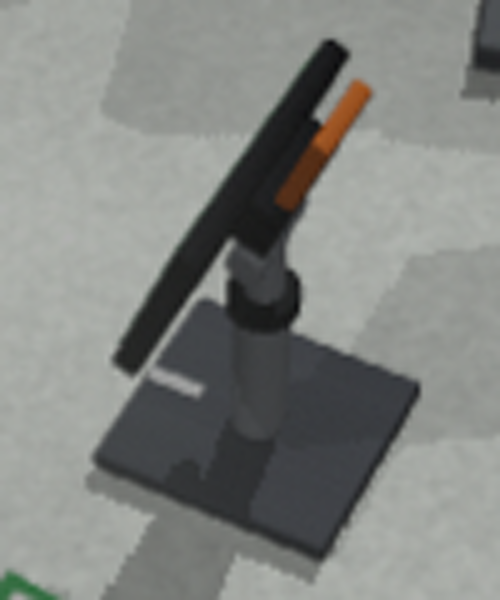

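```bash
cat > fit5.py <<'E'
import io,contextlib
with contextlib.redirect_stdout(io.StringIO()):
    exec(open("fit4.py").read())
W5=pickle.load(open("f19.pkl","rb"))["wrist"]
C=[(W5,w3((312,157),(494,158),(315,196),(494,197)),A1[0][2]),(W5,w3((142,288),(663,290),(144,330),(662,333)),A2[0][2]),
 (W5,w3((210,391),(600,391)),[(-27,75,-50),(-27,-75,-50)]),(S,ss((372,90),),[(5,22,95)]),(S,ss((113,364),(134,375)),[(-27,-75,-50),(-13,-75,-50)])]
def fa(p):
    rz=R.from_euler("z",p[2]); o=[]
    for f,u,P in of4: o.append((proj(f,rz.apply(P)+[p[0],p[1],0])-u).ravel())
    for j,oo in enumerate((ojj,A1,B,C)):
        r=R.from_euler("ZY",[p[2]+p[3+2*j],p[4+2*j]])
        for f,u,P in oo: o.append((proj(f,r.apply(P)+[p[0],p[1],150])-u).ravel())
    return np.concatenate(o)
s=least_squares(fa,[583,174,-.03,.1,0,0,.3,0,.3,0,.3],x_scale=[10,10,.05]+[.05]*8,loss="soft_l1"); print(s.x.round(3)); print(s.fun.reshape(-1,2)[-13:].round(1).tolist())
# direct swivel from wrist edges: foot vs tab/screen edges, unprojected at their heights
for nm,uv,z in (("foot rear",((274,118),(536,120)),12),("foot front",((282,402),(526,402)),12),("tab rear",((312,157),(494,158)),237),("tab front",((315,196),(494,197)),241),("scr rear",((142,288),(663,290)),201),("scr front",((144,330),(662,333)),206)):
    q=unproj(W5,w3(*uv),z); d=q[0]-q[1]; print(nm,np.round(np.arctan2(d[1],d[0])-np.pi/2,4),np.linalg.norm(d).round(1))
E
python3 fit5.py
```

```text
[ 5.82274e+02  1.75818e+02 -3.50000e-02  1.00000e-01  8.00000e-03
 -1.00000e-03  2.66000e-01 -4.00000e-03  3.10000e-01 -3.00000e-03
  3.45000e-01]
[[-0.0, 0.0], [0.7, -0.1], [-1.0, 0.6], [0.8, 0.5], [-1.6, -1.5], [2.3, -1.5], [-2.5, 0.5], [2.8, 0.3], [-1.7, 0.5], [0.7, 1.0], [0.9, -0.9], [-0.3, -0.1], [0.6, 1.1]]
foot rear -0.0408 116.1
foot front -0.0335 116.2
tab rear -0.0388 43.5
tab front -0.0389 42.5
scr rear -0.0373 146.6
scr front -0.0392 144.8
```

>>> {"api": "carry_out", "payload": {
  "targets": [
    [[0.5,0,-10,-40,0],[0.5,0,-20,-80,0],[0.5,0,-20,-110,0],[0.5,0,-20,-110,0],[0.5,0,-20,-110,0]]
  ]
}}

```text
t: 21.5
position: [421.1, 180.4, 300.5]
tool_rot: [-1.193, 1.233, -1.233]
wrist_force: [-0.0, -0.2, 0.1]
width: 23.4
```

```bash
python3 look.py 20; python3 - <<'E'
from h import *
import pickle
o=pickle.load(open("f20.pkl","rb"))
cv2.imwrite("pics/top20.png",cv2.resize(o["top"]["img"][100:310,130:430,::-1],None,fx=2.6,fy=2.6,interpolation=cv2.INTER_CUBIC))
cv2.imwrite("pics/scene20.png",cv2.resize(o["scene"]["img"][180:350,190:420,::-1],None,fx=3.4,fy=3.4,interpolation=cv2.INTER_CUBIC))
E
```

```text
[421.69096584 180.23604604 299.95475628] [ 0.3005749  -0.40899421 -0.05842355] 21.65 23.685218285414944
```

View pics/top20.png

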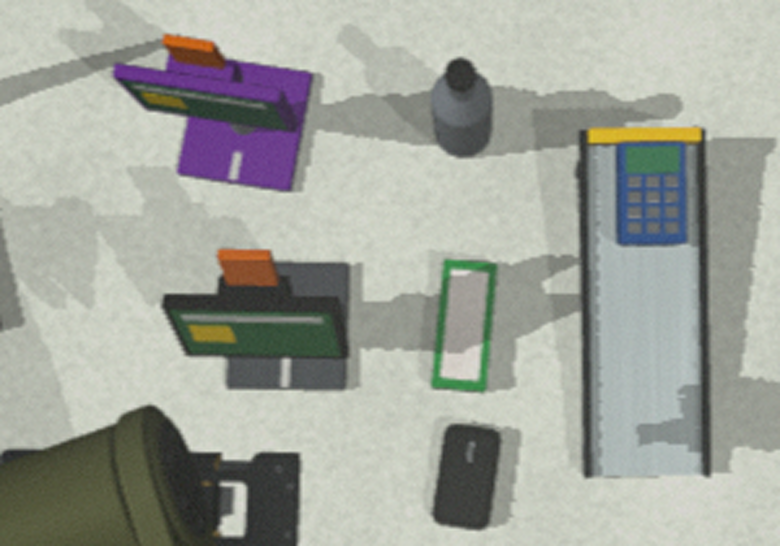

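View pics/scene20.png

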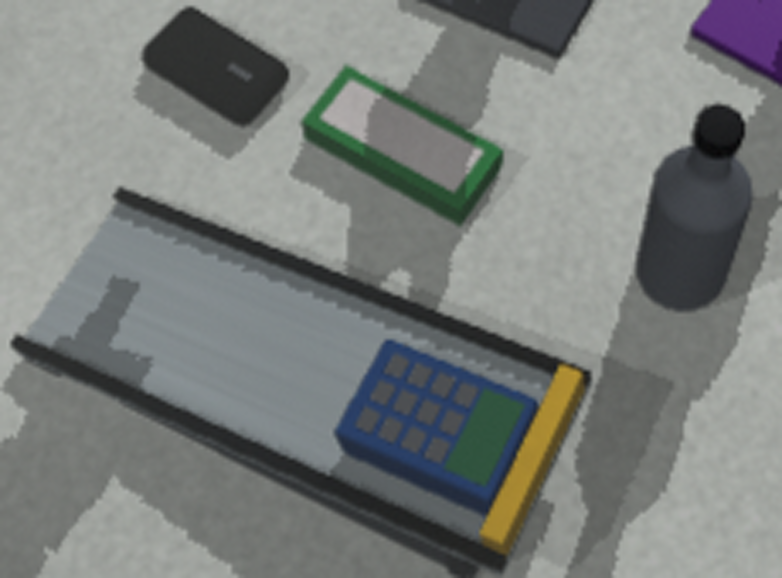

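```bash
python3 - <<'E'
from h import *
import pickle
o=pickle.load(open("f20.pkl","rb"))
a=cv2.imread("pics/s9.png"); b=cv2.resize(o["scene"]["img"][260:350,260:370,::-1],None,fx=7,fy=6,interpolation=cv2.INTER_CUBIC)
for (x0,x1,y0,y1) in ((430,610,200,390),(290,480,130,260)):
    t=a[y0:y1,x0:x1]; r=cv2.matchTemplate(b,t,cv2.TM_CCOEFF_NORMED); _,m,_,l=cv2.minMaxLoc(r); print(m,((l[0]-x0)/7,(l[1]-y0)/6))
i0=pickle.load(open("f0.pkl","rb"))["top"]["img"]; i1=o["top"]["img"]
for n,(x0,x1,y0,y1) in dict(flask=(290,325,118,165),carton=(295,325,195,255),mouse=(293,327,258,308)).items():
    r=cv2.matchTemplate(i1,i0[y0:y1,x0:x1],cv2.TM_CCOEFF_NORMED); _,m,_,l=cv2.minMaxLoc(r); print(n,round(m,3),l[0]-x0,l[1]-y0)
E
```

```text
0.9938536286354065 (0.0, 0.0)
0.9769113659858704 (0.14285714285714285, 0.0)
flask 0.998 0 0
carton 0.884 0 0
mouse 0.99 0 0
```

Everything checks out, so I am handing in.

```bash
python3 - <<'E'
from workcell import order
print(order.hand_in())
E
```

```text
the job is handed in; nothing more can be done
None
```

The job is done and handed in at about 21.7 s of the 59 s allowed. I have no verdict, only my own checks.

- **Module:** I pushed it up the deck with both fingertips, about 4–6 N while sliding. I stopped when the force rose to about 17 N at the yellow stop. After I backed off, the pictures show it square against the stop, and it had moved 0.1 px or less from its pressed position.
- **Screen:** I gripped the orange tab and turned the swivel, then leaned the screen back. My last fit, from the wrist and scene pictures, gives a swivel of about 0.00 rad (−0.003). It gives a lean of about 0.345 rad (19.8°) against the 0.35 asked.
- **Bystanders:** the flask, carton and mouse show no shift in the top picture. The carton's match score was lower (0.88), most likely because the arm's shadow falls across it. I never touched the purple stand.

Two things disagreed along the way:

- **Finger length:** the real fingertips sit about 37 mm behind the reported TCP. My first push therefore passed over the module without touching it. I measured the offset from the scene and wrist pictures and allowed for it from then on.
- **First lean:** the gripped lean reached only about 0.27 rad instead of 0.35. I corrected it with two small pushes on the front of the tab. The push geometry also predicts 0.35.

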